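# Hang cleaned castings on the pivoting drip bar and leave it level

## Task

Hang the large wire basket on the free right-hand half of the pivoting drip bar, then the small one on the left-hand half, inboard of the basket already hanging there, and shift a basket along the bar as needed until the bar rests level and everything hangs still. Ease each weight onto the bar gently, so that it neither drops, swings nor tips over to its stops; their weights and the lengths their hooks are drawn out to differ from day to day, so go by feel and do not force anything against the bar. Leave the rest of the bench as it is.

Things in the scene. Friction and masses are not known exactly. Their poses are not given: they have to be found in the camera images.
- bar (a joint): Lean of the drip bar, rad: 0 level, positive with its left (+y) end down; stops at 0.24 either way. A 2 kg counterweight behind the post rights it: it leans about 0.5 rad per N m of unbalanced load (1 N hung 100 mm from the middle: 0.05 rad). Lightly damped: a sudden load sets it swinging.
- bar_mid (a point): Middle of the bar at its pivot, on the centre line, 220 mm above the bench. y runs along the bar to its left end and leans with it, x is level, across the bar, away from the robot. The bar is a smooth copper rod 10 mm thick, 400 mm long, with a 20 mm collar on the last 8 mm of each end; its hub is 28 mm across and 20 mm long (x).
- stand: The bar's stand. Origin: on the bench below bar_mid, same yaw. A steel drip tray 150 (x) x 460 mm, 16 mm high, lies under the bar. Post and bearing block (40 mm wide, up to 243 mm high) are behind the bar, x = 75 to 105 mm, the counterweight behind them; in front the bar is open.
- basket_large: Large round steel wire basket, 72 mm across, 55 mm high, with castings: about 320 g, up to 30 % more or less. Stands left or right of the stand. Origin: centre of its underside. On its axis a stem in a socket (top at z = 93 mm) carries hook and grip: bar centre when hung at z = 139, black grip block 14 mm (x) by 18 mm (y) at z = 147 to 191; all up to 12 mm higher or lower, as the stem was drawn out.
- basket_small: Small round steel wire basket, 56 mm across, 45 mm high, with castings: about 180 g, up to 25 % more or less. Stands left or right of the stand. Origin: centre of its underside. Same stem, hook and grip 15 mm lower: bar centre when hung at z = 124, grip block at z = 132 to 176 mm; again up to 12 mm higher or lower, as drawn out (the stem is clamped and stays so). Hook: its tip side is +x, as on all.
- basket_hung: A second small basket, 180 g within 5 %, stem at z = 124 as given, that already hangs by its hook near the left end of the bar, 150 to 180 mm from the middle, and stays there. Hook (all three): steel strip 12 mm wide in the x-z plane; from the bar centre when hung, crown 5 mm above it, back leg on -x, tip leg on +x down to 12 mm below it, foot shelf 26 mm below; 13 mm between legs, open to +x under the tip.
- jar: Bystander: glass jar with steel lid, 60 mm across, 75 mm high.
- dish: Bystander: white ceramic dish, 90 mm across, 30 mm high.
- bench_block: Bystander: steel bench block, 65 x 65 x 22 mm.
- mandrel: Bystander: tapered steel ring mandrel lying on the bench, 230 mm long; origin at its thick end.
- brush: Bystander: brush lying on the bench, 170 mm long.
- beaker: Bystander: small glass beaker, 60 mm across, 75 mm high.
Things that resemble listed ones, but are neither listed nor needed, are in the scene too. What is shaped like the basket_large but blue or purple is not meant.

How it is judged:
By the outcome, as a careful person would: the job done as asked, in the order asked, and still so for the second after the job is handed in, with the robot touching nothing.
It also fails if it takes over 72 s, if anything falls off the work surface, if the arm or the gripper's body presses on something with over 40 N, if the wrist force passes 120 N, or if a joint passes its speed limit or range.

## Robot

A 6-joint arm with a two-finger parallel gripper is mounted at the origin on the work surface. World frame = base frame: x ahead of the robot, y to its left, z up, the work surface at z = 0. Lengths are in m, angles in degrees, forces in N, time in s.
With the tool pointing down it reaches from about 0.4 to 0.825 m from the base axis. Payload 7 kg.
Tool frame: the origin (TCP) lies at the very end of the fingers, on their centre line; the grasp point (between the pads) lies 19 mm behind it (r.hold_point_z is the distance from the TCP to the grasp point, in m); z points along the fingers, y is the direction in which the jaws open and shut (so a half turn about z gives the same grasp; the last joint's range is limited). The gripper opens to 88 mm and grips with 3 to 60 N. Pads are 19 mm wide; open, the fingers measure 130 mm over their backs; the gripper's body (78 mm by 193 mm) begins 47 mm behind the grasp point.
Start: joints at [-60.556, 20.546, 0.682, 0, -70.136, -16.507], TCP at [0.151, -0.658, 0.227] pointing down, gripper open.
Joint ranges: [-176.03, 176.03], [-82.01, 121.73], [-58.28, 71.71], [-173.87, 95.51], [-174.79, -0.11], [-173.66, 173.66]. Speed limits (degrees/s): [136.94, 136.94, 172.46, 180, 180, 180].

## Interface

Orientations are given as [roll, pitch, yaw] about the fixed x, y, z axes, in that order (R = Rz(yaw) Ry(pitch) Rx(roll)).
In Python, from plant import r gives the robot as it stands. The module is installed in compiled form; this text tells all that it offers.
- The arm moves only by the shell command python3 -m inch 'ROWS' [FORCE]. ROWS is text: rows parted by semicolons, each of 7 numbers parted by spaces: the shift along the tool's x, y, z in m, then the turn, a rotation vector about the tool's x, y, z in rad, then the opening, from 0 (shut) to 1 (fully open). In form: tx ty tz ax ay az jaw; .... A call has 1 to 20 rows; each row shifts and turns the commanded pose from where the row before left it, along the tool's axes as they then stand; what a row does not reach is not made up. A row lasts 1/12 s, in which the tool goes at most 41.7 mm and 7.16 degrees, less where a joint would pass 70% of its speed; a pose out of reach is approached as far as the arm can. A call with a gripper value outside its range is refused whole. The fingers move at their own pace and stop on an object; FORCE is the grip in N (left out, the last holds). Time passes only in rows, so rows that do not move let the fingers close. It gives the time, the measured TCP pose, the force and the opening at its end, in the units of the state.
- r.get_state(): the state, without advancing time (a new reading comes with each control period).
- r.capture(name): name is "side" or "top"; returns the picture (420x560x3 uint8, red, green, blue); there is no depth.
- r.camera_params(name): a dict with "vfov" (degrees; the focal length in pixels is half the picture's height over the tangent of half this angle, whatever the lens; pixels are square), "cx", "cy" (the principal point, pixels), "distortion" ([k1, k2, p1, p2, k3] as OpenCV has them; the pictures are not rectified), "R" (3x3) and "t" (3): a world point X has camera coordinates R X + t. Camera axes: x right, y down, z forward; pixel columns grow to the right and rows downward; lengths in m; the calibration is good to about 2 mm. A picture is of the moment at which its call begins. camera_params takes no time and is no camera call.
- r.close_job(): hands the job in, once; it reports no verdict.
Trained networks look in the newest picture that a camera, given by its name, has taken for a name from the list of things; names that differ only in an ending like _2 or _b are one class to them, and where a whole thing is asked for, a point or a joint stands for the part that bears it (a point fixed in the world has none). Each returns a list of dicts, best first, with "p" (0 to 1); they miss things now and then, are a little off and sometimes report something else, mostly with a low value. They report only what shows in the picture. A call takes as long as a camera call. They do not tell look-alikes from the thing itself.
- r.recognise(target, camera): "xy" ([column, row] in pixels, amid what is visible of it).
The state is a dict: "time_s": time; "joints": joint angles; "qd": joint speeds; "joint_torque": joint torques, N m; "tcp_pos": TCP position; "eef_rot": TCP orientation; "contact_force": force on the tool from outside, world axes, zero at the start; "moment": the same for the moment, N m; "gripper_width": finger opening in m.
Only numpy, scipy, OpenCV 4.12 (cv2) and the standard library are available. Lean on these libraries where they do the work, as an engineer would, in place of code of your own. Each camera call takes 0.05 s, during which the arm holds its last target.

## Working session

There is one attempt and no reset: what is moved stays moved. The work goes in short steps, Python scripts to look and compute and a shell command to move; the robot and the scene stay as the last step left them, time stands still between calls to the robot, and variables do not carry over. Pictures are saved under pics/ and viewed, and the job is handed in when it is done.

```bash
mkdir -p pics
cat > h.py <<'E'
import numpy as np, cv2
from plant import r
def cap(n,f):
    im=r.capture(n); cv2.imwrite('pics/'+f+'.png',cv2.cvtColor(im,cv2.COLOR_RGB2BGR)); return im
def cam(n):
    p=r.camera_params(n); f=210/np.tan(np.radians(p['vfov'])/2)
    K=np.array([[f,0,p['cx']],[0,f,p['cy']],[0,0,1.]])
    return K,np.array(p['distortion'],float),np.array(p['R']),np.array(p['t'])
def ray(n,uv):
    K,D,R,t=cam(n); q=cv2.undistortPoints(np.array([[uv]],float),K,D)[0,0]
    return -R.T@t, R.T@np.array([q[0],q[1],1])
def atz(n,uv,z):
    o,d=ray(n,uv); return o+d*(z-o[2])/d[2]
def proj(n,X):
    K,D,R,t=cam(n); return cv2.projectPoints(np.array(X,float).reshape(-1,1,3),cv2.Rodrigues(R)[0],t,K,D)[0].reshape(-1,2)
def tri(a,b):
    o1,d1=ray('side',a);o2,d2=ray('top',b)
    A=np.stack([d1,-d2],1);s=np.linalg.lstsq(A,o2-o1,rcond=None)[0]
    p,q=o1+d1*s[0],o2+d2*s[1]
    return (p+q)/2,np.linalg.norm(p-q)
E
python3 - <<'E'
from h import *
cap('side','s0');cap('top','t0')
for n in('side','top'):
    print(n,-cam(n)[2].T@cam(n)[3],cam(n)[2][2])
s=r.get_state();print({k:np.round(v,3) for k,v in s.items()})
E
```

```text
side [-0.05120288  0.55853206  1.15473651] [ 0.4203544  -0.43248336 -0.79765928]
top [ 0.16612146 -0.00825203  1.7046938 ] [ 0.20459028  0.01466887 -0.97873778]
{'time_s': np.float64(0.1), 'joints': array([-6.0557e+01,  2.0587e+01,  6.3800e-01, -1.9000e-02, -7.0135e+01,
       -1.6507e+01]), 'qd': array([ 0.041, -0.135,  0.098,  0.062,  0.116,  0.022]), 'joint_torque': array([-3.0000e-03, -5.8417e+01,  2.9375e+01,  7.0150e+00,  1.0000e-02,
       -0.0000e+00]), 'tcp_pos': array([ 0.151, -0.657,  0.226]), 'eef_rot': array([ 1.79914e+02, -7.00000e-03, -1.67070e+02]), 'contact_force': array([-0.192, -0.813,  0.055]), 'moment': array([-0.036,  0.013, -0.005]), 'gripper_width': np.float64(0.088)}
```

View pics/s0.png

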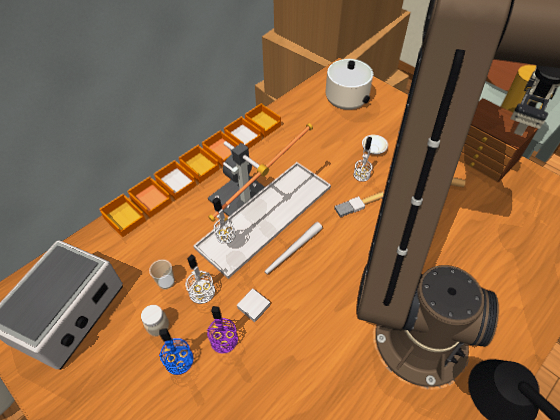

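View pics/t0.png

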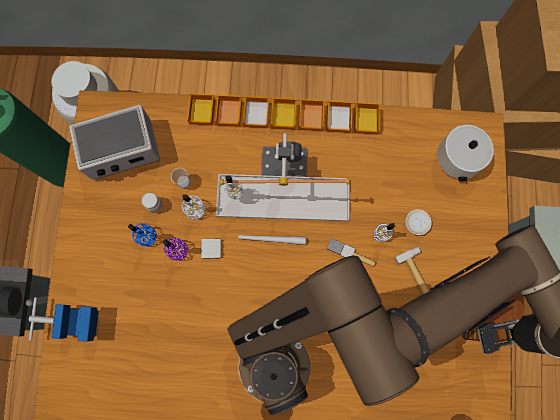

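Run:
```python
import cv2
a=cv2.imread('pics/s0.png');b=cv2.imread('pics/t0.png')
cv2.imwrite('pics/s0a.png',cv2.resize(a[110:310,140:400],None,fx=3,fy=3,interpolation=2))
cv2.imwrite('pics/t0a.png',cv2.resize(b[120:260,170:430],None,fx=3,fy=3,interpolation=2))
```

```text
(no output)
```

View pics/s0a.png

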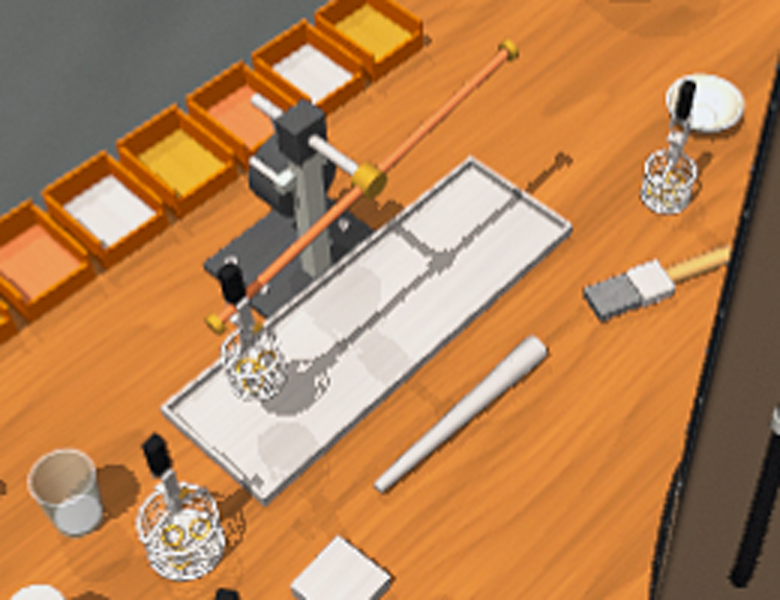

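View pics/t0a.png

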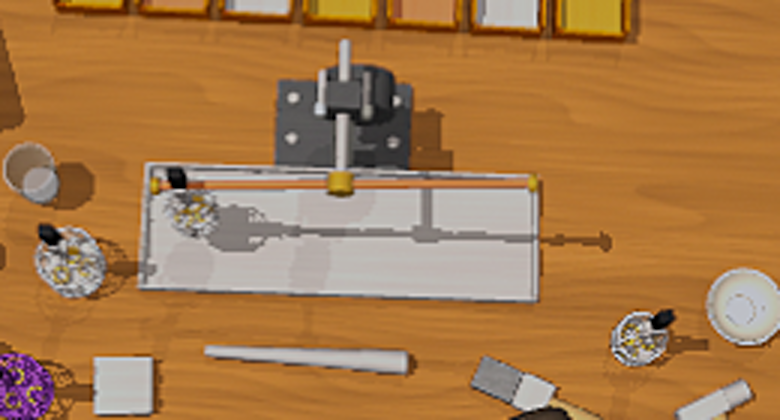

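Run:
```python
import cv2,numpy as np
a=cv2.imread('pics/s0.png');b=cv2.imread('pics/t0.png')
f=lambda im,x,y,w=33,h=40: cv2.resize(im[y:y+h,x:x+w],None,fx=7.5,fy=7.5,interpolation=cv2.INTER_NEAREST)
print('side crops origin (183,252)(350,133)(205,190)')
cv2.imwrite('pics/s0b.png',np.hstack([f(a,184,252),f(a,350,133),f(a,207,190)]))
cv2.imwrite('pics/t0b.png',np.hstack([f(b,178,188),f(b,370,212),f(b,219,170)]))
```

```text
side crops origin (183,252)(350,133)(205,190)
```

View pics/s0b.png

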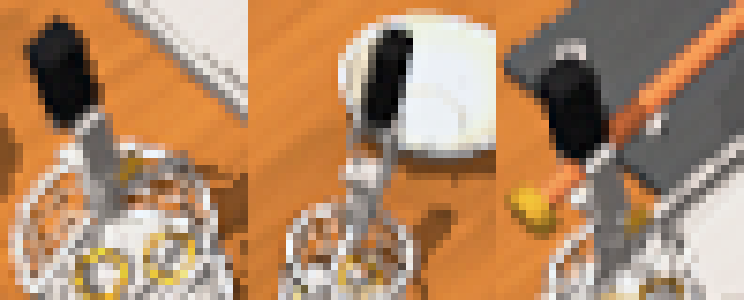

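View pics/t0b.png

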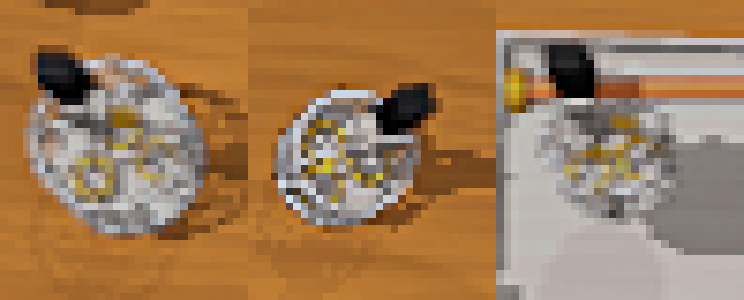

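```bash
cat > fit.py <<'E'
from h import *
from scipy.optimize import least_squares
# grip top-centre / bottom centre pixels: side, top ; est.
# large: side top (184+50/7.5,252+28/7.5)..., 
def fit(name,obs):
    # obs: list (cam, uv, kind) kind 'top','bot'; unknown x,y,h(zb)
    def f(p):
        out=[]
        for c,uv,dz in obs:
            out+=list(proj(c,[p[0],p[1],p[2]+dz])[0]-uv)
        return out
    x0=atz('top',obs[-1][1],0.16); s=least_squares(f,[x0[0],x0[1],.14])
    print(name,np.round(s.x,4),np.round(s.fun,1)); return s.x
S=lambda ox,oy,u,v:(ox+u/7.5-.5,oy+v/7.5-.5)
fit('large',[('side',S(184,252,48,32),.052),('side',S(184,252,80,115),.008),('top',S(178,188,46,65),.052),('top',S(178,188,80,88),.008)])
fit('small',[('side',S(350,133,400-248,35),.052),('side',S(350,133,380-248,120),.008),('top',S(370,212,424-248,98),.052),('top',S(370,212,388-248,122),.008)])
fit('hung',[('side',S(207,190,565-496,68),.052),('side',S(207,190,592-496,150),.008),('top',S(219,170,567-496,50),.052),('top',S(219,170,578-496,90),.008)])
# collars ends
sL=(140+214/3,110+323/3);sR=(140+508/3,110+50/3);tL=(170+155/3,120+187/3);tR=(170+533/3,120+184/3)
for a,b in((sL,tL),(sR,tR),((140+368/3,110+180/3),(170+340/3,120+183/3))): print(tri(a,b))
# tray corners z=.016
for u,v in((147,163),(140,288),(538,300),(538,177)): print('tray',np.round(atz('top',(170+u/3,120+v/3),.016),4))
for u,v in((163,408),(265,497),(570,228),(472,160)): print('trayS',np.round(atz('side',(140+u/3,110+v/3),.016),4))
E
python3 fit.py
```

```text
large [0.5151 0.3094 0.137 ] [ 0.6  1.  -0.8 -1.2  1.1  0.1 -1.   0.2]
small [ 0.4637 -0.346   0.12  ] [-0.6  0.5  0.  -0.7 -0.8  0.7  1.  -0.1]
hung [0.569  0.1707 0.1945] [ 0.6  0.2 -1.  -0.4  0.2  1.   0.1 -0.5]
(array([0.56685093, 0.19696154, 0.19163006]), np.float64(0.0018141836918412352))
(array([ 0.57696573, -0.19199216,  0.24714244]), np.float64(0.0005383135445523776))
(array([0.57398722, 0.00264008, 0.21776049]), np.float64(0.0008094305692790358))
tray [0.6411 0.232  0.016 ]
tray [0.4914 0.2276 0.016 ]
tray [ 0.5039 -0.2311  0.016 ]
tray [ 0.6507 -0.2269  0.016 ]
trayS [0.6374 0.2336 0.016 ]
trayS [0.4909 0.2291 0.016 ]
trayS [ 0.4995 -0.2222  0.016 ]
trayS [ 0.6451 -0.2208  0.016 ]
```

```bash
cat > ov.py <<'E'
from h import *
def box(c,s):
    return np.array([[c[0]+a*s[0]/2,c[1]+b*s[1]/2,c[2]+d*s[2]/2] for a in(-1,1) for b in(-1,1) for d in(-1,1)])
def parts():
    # relative to bar centre, hook frame
    w=.012;t=.002
    P=[(box((0,0,.030),(.014,.018,.044)),(0,0,0)),
       (box((0,0,.0065),(.017,w,.003)),(180,180,180)),
       (box((-.0075,0,-.010),(t,w,.032)),(255,0,0)),
       (box((.0075,0,-.0035),(t,w,.017)),(0,200,0)),
       (box((-.002,0,-.026),(.013,w,t)),(0,0,255)),
       (box((0,0,-.036),(.006,.006,.02)),(255,0,255))]
    return P
def draw(im,camn,X,yaw,ox,oy,k):
    c,s=np.cos(yaw),np.sin(yaw);R=np.array([[c,-s,0],[s,c,0],[0,0,1]])
    cc=-cam(camn)[2].T@cam(camn)[3]
    L=sorted(parts(),key=lambda p:-np.linalg.norm(R@p[0].mean(0)+X-cc))
    for b,col in L:
        uv=proj(camn,b@R.T+X); uv=((uv-[ox,oy]+.5)*k).astype(np.int32)
        cv2.fillConvexPoly(im,cv2.convexHull(uv),col)
def sheet(pic,camn,X,ox,oy,out,w=24,h=34,k=6,yaws=range(0,360,45)):
    a=cv2.imread(pic)[oy:oy+h,ox:ox+w]; base=cv2.resize(a,None,fx=k,fy=k,interpolation=0)
    T=[base.copy()]
    for y in yaws:
        i=base.copy();draw(i,camn,np.array(X),np.radians(y),ox,oy,k);cv2.putText(i,str(y),(2,12),0,.4,(255,255,255));T.append(i)
    n=(len(T)+1)//2
    while len(T)<2*n:T.append(base)
    cv2.imwrite(out,np.vstack([np.hstack(T[:n]),np.hstack(T[n:])]))
if __name__=='__main__':
    sheet('pics/s0.png','side',(.4637,-.346,.120),354,133,'pics/ovsm.png')
    sheet('pics/s0.png','side',(.5151,.3094,.137),184,252,'pics/ovlg.png')
    sheet('pics/s0.png','side',(.569,.1707,.1945),210,192,'pics/ovhu.png')
E
python3 ov.py
```

```text
(no output)
```

View pics/ovsm.png

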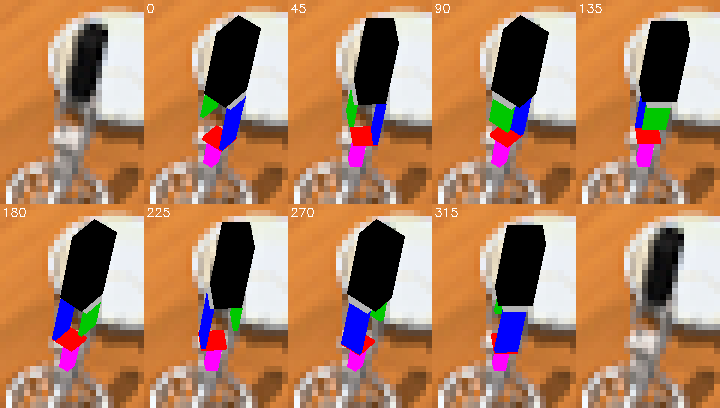

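View pics/ovlg.png

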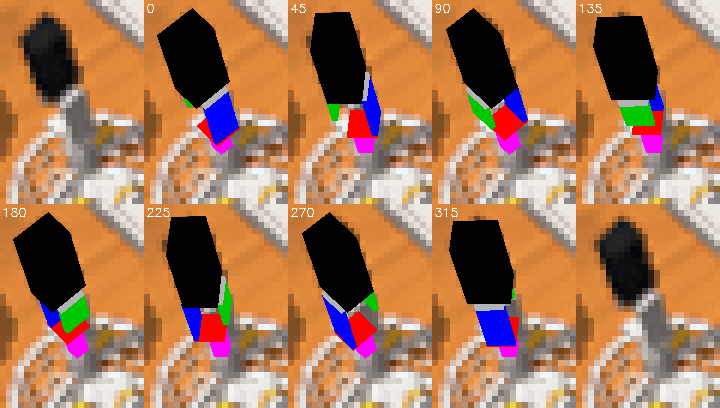

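View pics/ovhu.png

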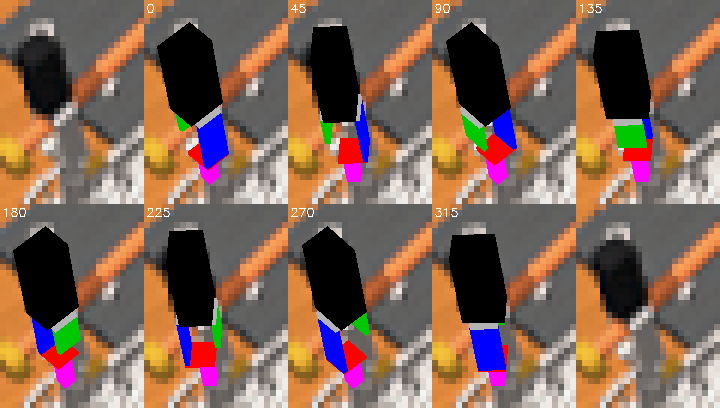

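Run:
```python
from ov import *
sheet('pics/s0.png','side',(.4637,-.346,.121),354,133,'pics/ov1.png',w=16,h=34,k=9,yaws=(0,15,30,45,200,215,230))
sheet('pics/s0.png','side',(.5151,.3094,.138),186,252,'pics/ov2.png',w=18,h=34,k=8,yaws=(-45,-30,-15,0,15,30,45))
```

```text
(no output)
```

View pics/ov1.png

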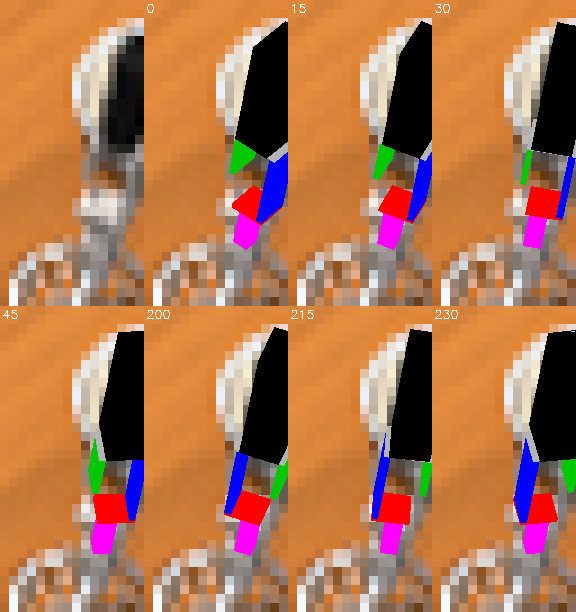

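View pics/ov2.png

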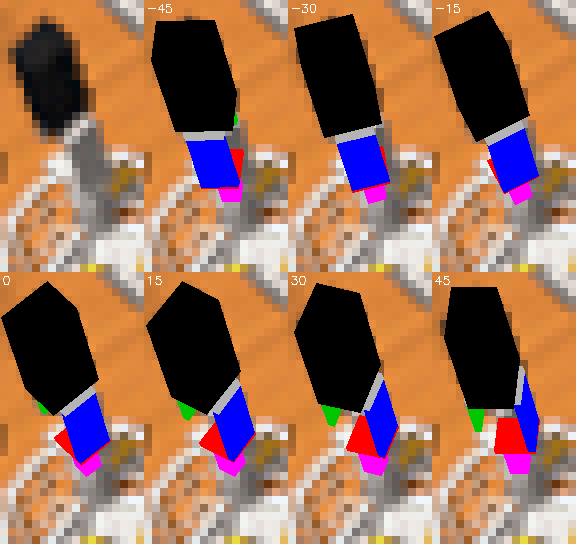

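```bash
cat >> h.py <<'E'
from scipy.spatial.transform import Rotation as Ro
def pose():
    s=r.get_state(); return np.array(s['tcp_pos']),Ro.from_euler('xyz',s['eef_rot'],degrees=True)
def plan(p,yaw,lean=0,start=None):
    """target TCP p, tool yaw deg (basket yaw-180), lean rad about the bar x axis (+ = left end down)"""
    p0,R0=start or pose()
    R1=Ro.from_euler('z',yaw+180,degrees=True)*Ro.from_euler('x',-lean)*Ro.from_euler('xyz',[180,0,180],degrees=True)
    w=(R0.inv()*R1).as_rotvec(); d=np.asarray(p)-p0
    print('NOW',p0.round(4),R0.as_euler('xyz',degrees=True).round(2),'tool-frame d',R0.inv().apply(d).round(4),'rot',w.round(4),'d after rot',R1.inv().apply(d).round(4),'rows>=',np.ceil(max(np.linalg.norm(d)/.0417,np.linalg.norm(w)/.125)))
    return np.array(p),R1
def st():
    s=r.get_state();print(round(s['time_s'],2),np.round(s['tcp_pos'],4),np.round(s['eef_rot'],2),'F',np.round(s['contact_force'],2),'M',np.round(s['moment'],3),'w',round(s['gripper_width'],4),'j',np.round(s['joints'],1))
E
python3 - <<'E'
from h import *
a=plan((.45,-.20,.32),-172)
b=plan((.5151,.3094,.30),-172,start=a)
E
```

```text
NOW [ 0.151  -0.6574  0.2257] [ 1.7991e+02 -1.0000e-02 -1.6707e+02] tool-frame d [-0.3938  0.3791 -0.0938] rot [ 0.0015 -0.0002  0.086 ] d after rot [-0.3598  0.4114 -0.0943] rows>= 14.0
NOW [ 0.45 -0.2   0.32] [ 180.    0. -172.] tool-frame d [-0.1354  0.4954  0.02  ] rot [0. 0. 0.] d after rot [-0.1354  0.4954  0.02  ] rows>= 13.0
```

```bash
python3 -m inch '0 0 0 0 0 0.086 0.6; -0.0257 0.0294 -0.0067 0 0 0 0.6; -0.0257 0.0294 -0.0067 0 0 0 0.6; -0.0257 0.0294 -0.0067 0 0 0 0.6; -0.0257 0.0294 -0.0067 0 0 0 0.6; -0.0257 0.0294 -0.0067 0 0 0 0.6; -0.0257 0.0294 -0.0067 0 0 0 0.6; -0.0257 0.0294 -0.0067 0 0 0 0.6; -0.0257 0.0294 -0.0067 0 0 0 0.6; -0.0257 0.0294 -0.0067 0 0 0 0.6; -0.0257 0.0294 -0.0067 0 0 0 0.6; -0.0257 0.0294 -0.0067 0 0 0 0.6; -0.0257 0.0294 -0.0067 0 0 0 0.6; -0.0257 0.0294 -0.0067 0 0 0 0.6; -0.0257 0.0294 -0.0067 0 0 0 0.6' && python3 -m inch '-0.0104 0.0381 0.0015 0 0 0 0.6; -0.0104 0.0381 0.0015 0 0 0 0.6; -0.0104 0.0381 0.0015 0 0 0 0.6; -0.0104 0.0381 0.0015 0 0 0 0.6; -0.0104 0.0381 0.0015 0 0 0 0.6; -0.0104 0.0381 0.0015 0 0 0 0.6; -0.0104 0.0381 0.0015 0 0 0 0.6; -0.0104 0.0381 0.0015 0 0 0 0.6; -0.0104 0.0381 0.0015 0 0 0 0.6; -0.0104 0.0381 0.0015 0 0 0 0.6; -0.0104 0.0381 0.0015 0 0 0 0.6; -0.0104 0.0381 0.0015 0 0 0 0.6; -0.0104 0.0381 0.0015 0 0 0 0.6; 0 0 0 0 0 0 0.6; 0 0 0 0 0 0 0.6'; python3 -c "
from h import *
plan((.5151,.3094,.25),-172);st()"
```

```text
time_s: 1.35
tcp_pos: [0.4504, -0.1982, 0.3207]
eef_rot: [180.0, 0.0, -172.0]
contact_force: [0.9, -0.4, 1.1]
gripper_width: 0.0525
time_s: 2.6
tcp_pos: [0.5144, 0.311, 0.2991]
eef_rot: [-179.9, -0.1, -171.9]
contact_force: [0.1, 0.1, -0.0]
gripper_width: 0.0529
NOW [0.5144 0.311  0.2991] [-1.7991e+02 -1.3000e-01 -1.7185e+02] tool-frame d [-0.0005 -0.0016  0.0491] rot [-0.0017 -0.0023  0.0026] d after rot [-0.0004 -0.0017  0.0491] rows>= 2.0
2.6 [0.5144 0.311  0.2991] [-1.7991e+02 -1.3000e-01 -1.7185e+02] F [ 0.1   0.12 -0.01] M [-0.078  0.014  0.059] w 0.0529 j [  49.7   11.6   -2.3   -0.   -76.3 -131.6]
```

```bash
python3 -c "
from h import *
a=cap('side','s1');b=cap('top','t1')
f=lambda im,x,y: cv2.resize(cv2.cvtColor(im[y:y+80,x:x+80],cv2.COLOR_RGB2BGR),None,fx=5,fy=5,interpolation=0)
cv2.imwrite('pics/c1.png',np.hstack([f(a,160,220),f(b,150,160)]))
print(proj('side',[.5144,.311,.2991]),proj('top',[.5144,.311,.2991]))"
```

```text
[[182.04286872 232.55277965]] [[177.17339773 187.62732315]]
```

View pics/c1.png

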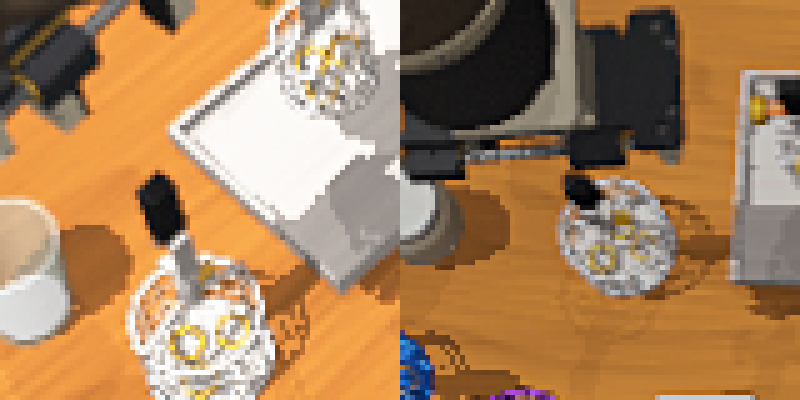

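```bash
python3 -m inch '-0.0004 -0.0016 0.036 0 0 0.0026 0.6; 0 0 0.036 0 0 0 0.6; 0 0 0.036 0 0 0 0.6; 0 0 0.030 0 0 0 0.6; 0 0 0.008 0 0 0 0.4;0 0 0 0 0 0 0.4' 10; python3 -c "
from h import *
st()
a=cap('side','s2');b=cap('top','t2')
f=lambda im,x,y: cv2.resize(cv2.cvtColor(im[y:y+80,x:x+80],cv2.COLOR_RGB2BGR),None,fx=5,fy=5,interpolation=0)
cv2.imwrite('pics/c2.png',np.hstack([f(a,160,220),f(b,150,160)]))"
```

```text
time_s: 3.2
tcp_pos: [0.5147, 0.3056, 0.1532]
eef_rot: [-179.9, -0.2, -172.2]
contact_force: [0.4, -0.8, -0.6]
gripper_width: 0.0441
3.2 [0.5147 0.3056 0.1532] [-179.85   -0.18 -172.21] F [ 0.42 -0.83 -0.6 ] M [-0.003 -0.027  0.018] w 0.0441 j [  49.4   16.8  -14.8   -0.   -58.6 -131.6]
```

View pics/c2.png

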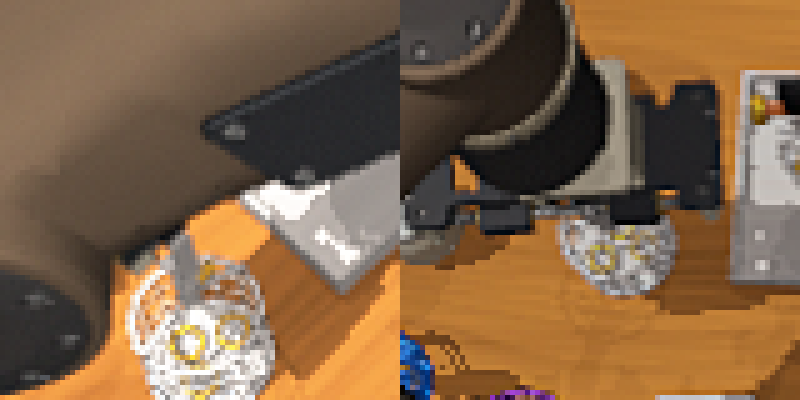

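```bash
python3 -m inch '0 0.003 0 0 0 0 0.4; 0 0 0 0 0 0 0.3; 0 0 0 0 0 0 0.25; 0 0 0 0 0 0 0.2; 0 0 0 0 0 0 0.15; 0 0 0 0 0 0 0.1; 0 0 0 0 0 0 0.1; 0 0 0 0 0 0 0.1; 0 0 0 0 0 0 0.1; 0 0 0 0 0 0 0.1' 12; python3 -c "
from h import *
st()"
```

```text
time_s: 4.13
tcp_pos: [0.5154, 0.311, 0.1557]
eef_rot: [180.0, 0.1, -172.1]
contact_force: [-1.5, -0.3, 5.5]
gripper_width: 0.0185
4.13 [0.5154 0.311  0.1557] [ 1.7996e+02  7.0000e-02 -1.7212e+02] F [-1.53 -0.34  5.47] M [ 0.219  0.672 -0.02 ] w 0.0185 j [  49.7   16.8  -14.5    0.   -58.6 -131.8]
```

```bash
python3 -m inch '0 0 0 0 0 0 0.1; 0 0 0 0 0 0 0.1; 0 0 0 0 0 0 0.1' 15; python3 -c "
from h import *
st()"; python3 -m inch '0 0 -0.002 0 0 0 0.1; 0 0 -0.002 0 0 0 0.1; 0 0 -0.002 0 0 0 0.1' ; python3 -c "
from h import *
st()"; python3 -m inch '0 0 -0.004 0 0 0 0.1; 0 0 -0.004 0 0 0 0.1; 0 0 -0.004 0 0 0 0.1;0 0 0 0 0 0 0.1;0 0 0 0 0 0 0.1;0 0 0 0 0 0 0.1' ; python3 -c "
from h import *
st()"
```

```text
time_s: 4.38
tcp_pos: [0.5154, 0.311, 0.1557]
eef_rot: [180.0, 0.1, -172.1]
contact_force: [-1.1, 0.5, 6.0]
gripper_width: 0.0183
4.38 [0.5154 0.311  0.1557] [ 1.7996e+02  6.0000e-02 -1.7212e+02] F [-1.14  0.5   5.96] M [ 0.17   0.684 -0.057] w 0.0183 j [  49.7   16.8  -14.5    0.   -58.6 -131.8]
time_s: 4.63
tcp_pos: [0.5146, 0.3101, 0.1601]
eef_rot: [-179.9, -0.1, -172.2]
contact_force: [0.3, -0.4, -3.9]
gripper_width: 0.0188
4.63 [0.5146 0.3101 0.1601] [-1.7995e+02 -9.0000e-02 -1.7216e+02] F [ 0.26 -0.42 -3.86] M [ 0.012 -0.029 -0.017] w 0.0188 j [  49.7   16.6  -14.2   -0.   -59.3 -131.8]
time_s: 5.13
tcp_pos: [0.515, 0.3105, 0.1728]
eef_rot: [180.0, -0.0, -172.1]
contact_force: [-0.1, 0.1, -3.4]
gripper_width: 0.0185
5.13 [0.515  0.3105 0.1728] [ 1.8000e+02 -1.0000e-02 -1.7215e+02] F [-0.12  0.13 -3.4 ] M [ 0.023 -0.011 -0.005] w 0.0185 j [  49.7   16.   -13.3   -0.   -60.8 -131.8]
```

```bash
python3 - <<'E'
from h import *
a=plan((.44,.30,.31),-172)
b=plan((.45,-.118,.31),-178.5,start=a)
E
python3 -m inch '0 0 -0.03 0 0 0 0.1; 0.01 0 -0.04 0 0 0 0.1; 0.03 0 -0.038 0 0 0 0.1; 0.034 0 -0.026 0 0 0 0.1;0 0 0 0 0 0 0.1;0 0 0 0 0 0 0.1'
python3 - <<'E'
from h import *
st()
b=plan((.45,-.118,.31),-178.5)
E
```

```text
NOW [0.515  0.3105 0.1728] [ 1.8000e+02 -1.0000e-02 -1.7215e+02] tool-frame d [ 0.0757 -0.0002 -0.1372] rot [ 0.     -0.0002 -0.0025] d after rot [ 0.0757 -0.     -0.1372] rows>= 4.0
NOW [0.44 0.3  0.31] [ 180.    0. -172.] tool-frame d [ 0.0483 -0.4153 -0.    ] rot [ 0.     -0.      0.1134] d after rot [ 0.0009 -0.4181 -0.    ] rows>= 11.0
time_s: 5.63
tcp_pos: [0.4461, 0.3016, 0.3033]
eef_rot: [179.8, 0.2, -172.1]
contact_force: [0.9, 0.5, -4.2]
gripper_width: 0.018
5.63 [0.4461 0.3016 0.3033] [ 179.79    0.18 -172.06] F [ 0.88  0.5  -4.17] M [ 0.029 -0.125 -0.009] w 0.018 j [  54.9    5.    -9.6   -0.   -75.1 -137. ]
NOW [0.4461 0.3016 0.3033] [ 179.79    0.18 -172.06] tool-frame d [ 0.0541 -0.4161 -0.0084] rot [0.0039 0.003  0.1125] d after rot [ 0.0071 -0.4196 -0.0067] rows>= 11.0
```

```bash
python3 -m inch '0 0 0 0.002 0.002 0.0565 0.1; 0.0005 -0.015 -0.0005 0.002 0.001 0.056 0.1; 0.0005 -0.03 -0.0005 0 0 0 0.1; 0.0005 -0.035 -0.0005 0 0 0 0.1; 0.0005 -0.035 -0.0005 0 0 0 0.1; 0.0005 -0.035 -0.0005 0 0 0 0.1; 0.0005 -0.035 -0.0005 0 0 0 0.1; 0.0005 -0.035 -0.0005 0 0 0 0.1; 0.0005 -0.035 -0.0005 0 0 0 0.1; 0.0005 -0.035 -0.0005 0 0 0 0.1; 0.0005 -0.035 -0.0005 0 0 0 0.1; 0.0005 -0.035 -0.0005 0 0 0 0.1; 0.0005 -0.03 -0.0005 0 0 0 0.1; 0 -0.02 0 0 0 0 0.1; 0 -0.01 0 0 0 0 0.1; 0 0 0 0 0 0 0.1; 0 0 0 0 0 0 0.1; 0 0 0 0 0 0 0.1; 0 0 0 0 0 0 0.1'
python3 - <<'E'
from h import *
st()
a=cap('side','s3');b=cap('top','t3');st()
E
```

```text
time_s: 7.22
tcp_pos: [0.4522, -0.118, 0.3083]
eef_rot: [-179.8, -0.2, -178.5]
contact_force: [-0.1, -0.2, -4.1]
gripper_width: 0.0178
7.22 [ 0.4522 -0.118   0.3083] [-179.77   -0.18 -178.53] F [-0.12 -0.2  -4.06] M [ 0.182 -0.028  0.001] w 0.0178 j [  9.8  -2.1 -16.4   0.2 -75.9 -98.4]
7.32 [ 0.4522 -0.118   0.3085] [-1.7977e+02 -1.6000e-01 -1.7851e+02] F [ 0.27 -0.39 -4.57] M [-0.105 -0.08   0.03 ] w 0.018 j [  9.8  -2.2 -16.4   0.2 -75.9 -98.4]
```

View pics/s3.png

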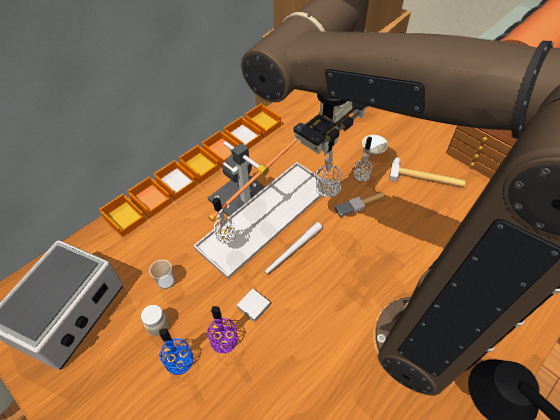

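View pics/t3.png

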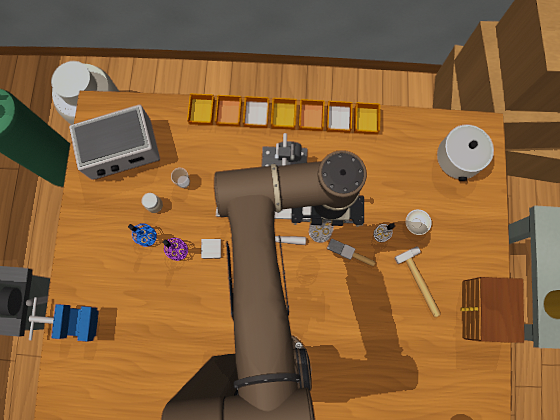

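```bash
cat > zoom.py <<'E'
from h import *
import sys
def zoom(f,x,y,w,h,out,k=10,marks=(),c='side'):
    a=cv2.imread('pics/'+f+'.png')[y:y+h,x:x+w]; a=cv2.resize(a,None,fx=k,fy=k,interpolation=0)
    for X,col in marks:
        u=(proj(c,X)[0]-[x,y]+.5)*k; cv2.circle(a,(int(u[0]),int(u[1])),3,col,-1)
    cv2.imwrite('pics/'+out+'.png',a)
E
python3 - <<'E'
from zoom import *
T=np.array([.4522,-.118,.3084])
m=[(T,(0,0,255))]+[(T-[0,0,d],(255,0,0)) for d in(.01,.02,.03,.04,.05,.06)]+[(T-[0,0,.1],(0,255,0))]
zoom('s3',290,110,70,58,'z3',11,m)
E
```

```text
(no output)
```

View pics/z3.png

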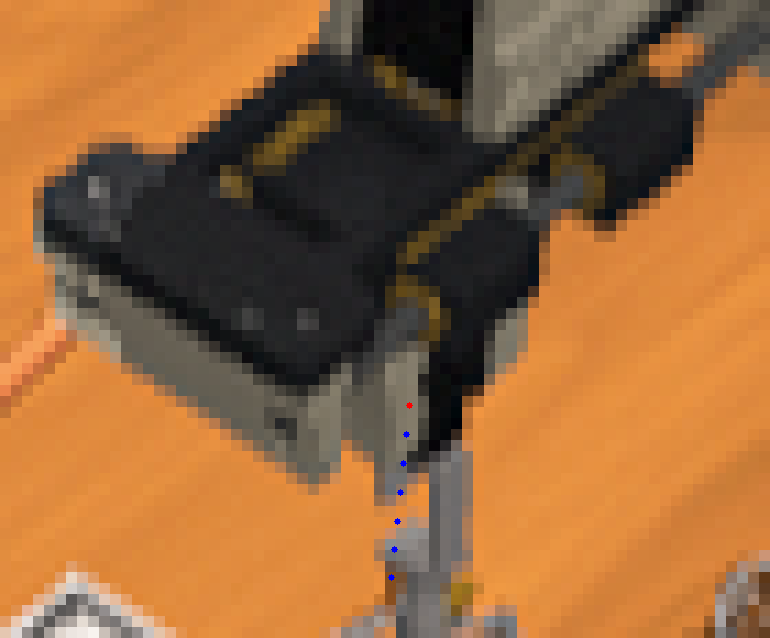

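```bash
cat > ov2.py <<'E'
from h import *
def box(c,s):
    return np.array([[c[0]+a*s[0]/2,c[1]+b*s[1]/2,c[2]+d*s[2]/2] for a in(-1,1) for b in(-1,1) for d in(-1,1)])
def P():
    w=.012;t=.002
    return [(box((0,0,.030),(.014,.018,.044)),(255,255,0)),
       (box((-.0075,0,-.010),(t,w,.034)),(255,0,0)),
       (box((.0075,0,-.0035),(t,w,.017)),(0,200,0)),
       (box((0,0,-.027),(.017,w,t)),(0,0,255)),
       (box((0,0,-.037),(.006,.006,.02)),(255,0,255))]
def outl(f,camn,X,R,x,y,w,h,k,out,extra=()):
    a=cv2.imread('pics/'+f+'.png')[y:y+h,x:x+w]; b=cv2.resize(a,None,fx=k,fy=k,interpolation=0); base=b.copy()
    for q,col in P():
        uv=proj(camn,R.apply(q)+X); uv=((uv-[x,y]+.5)*k).astype(np.int32)
        cv2.polylines(b,[cv2.convexHull(uv)],True,col,1)
    for q,col in extra:
        uv=((proj(camn,q)-[x,y]+.5)*k).astype(np.int32); cv2.polylines(b,[uv],False,col,1)
    cv2.imwrite('pics/'+out+'.png',np.hstack([base,b]))
E
python3 - <<'E'
from ov2 import *
R=Ro.from_euler('z',1.5,degrees=True)
for dx,zo in((-.006,.016),):
    outl('s3','side',np.array([.4522+dx,-.118,.3084-zo]),R,310,130,35,55,11,'o3')
K=[(.4522-.006+.036*np.cos(t),-.118+.036*np.sin(t),.3084-.016-.139+.055) for t in np.linspace(0,6.3,40)]
K2=[(.4522-.006+.036*np.cos(t),-.118+.036*np.sin(t),.3084-.016-.139) for t in np.linspace(0,6.3,40)]
outl('s3','side',np.array([.4522-.006,-.118,.3084-.016]),R,310,130,35,70,8,'o3s',[(K,(0,0,255)),(K2,(0,255,0))])
outl('t3','top',np.array([.4522-.006,-.118,.3084-.016]),R,300,215,45,35,8,'o3t',[(K,(0,0,255)),(K2,(0,255,0))])
E
```

View pics/o3.png

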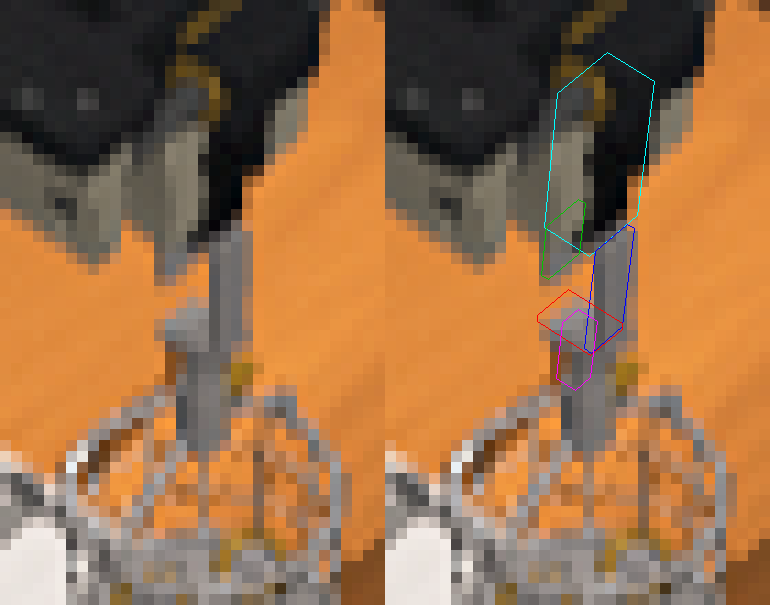

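View pics/o3s.png

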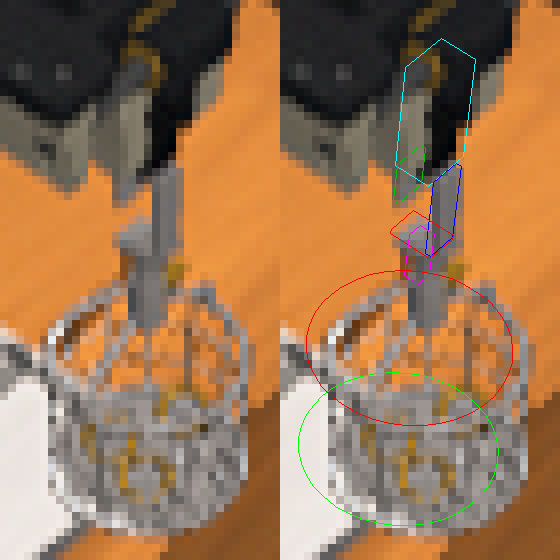

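View pics/o3t.png

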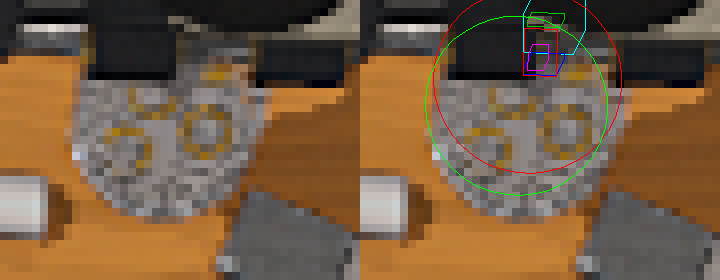

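Run:
```python
from h import *
from scipy.optimize import least_squares
t=np.linspace(0,6.283,73)
C=np.vstack([np.c_[.036*np.cos(t),.036*np.sin(t),0*t],np.c_[.036*np.cos(t),.036*np.sin(t),0*t+.055]])
obs=np.array([310+46/8-.5,310+249/8-.5,130+535/8-.5,300+71/8-.5,300+269/8-.5,215+219/8-.5])
def m(p):
    Q=Ro.from_euler('y',p[3]).apply(C)+p[:3]
    s=proj('side',Q);u=proj('top',Q)
    return np.array([s[:,0].min(),s[:,0].max(),s[:,1].max(),u[:,0].min(),u[:,0].max(),u[:,1].max()])
for pit in(0,.05,-.05,.1):
    f=least_squares(lambda q:m(np.r_[q,pit])-obs,[.45,-.118,.15],diff_step=1e-4)
    print(pit,f.x.round(4),f.fun.round(2), 'stem at +.139:',(Ro.from_euler('y',pit).apply([0,0,.139])+f.x).round(4))
```

```text
0 [ 0.438  -0.1208  0.1523] [-0.72  0.87  0.13  0.07 -0.08 -0.26] stem at +.139: [ 0.438  -0.1208  0.2913]
0.05 [ 0.437  -0.1209  0.1522] [-0.46  0.44  0.04  0.08 -0.04 -0.03] stem at +.139: [ 0.444  -0.1209  0.2911]
-0.05 [ 0.439  -0.1207  0.1523] [-0.96  1.29  0.23  0.06 -0.13 -0.49] stem at +.139: [ 0.4321 -0.1207  0.2912]
0.1 [ 0.4356 -0.1211  0.1526] [-0.44  0.15 -0.06  0.13  0.04  0.28] stem at +.139: [ 0.4495 -0.1211  0.2909]
```

```bash
python3 - <<'E'
from ov2 import *
ims=[]
for i,(x,p) in enumerate(((.438,0),(.444,.05),(.4495,.1))):
    for zb in(.290,):
        R=Ro.from_euler('z',1.5,degrees=True)*Ro.from_euler('y',p)
        outl('s3','side',np.array([x,-.1208,zb]),R,315,140,24,32,11,'tmp'); ims.append(cv2.imread('pics/tmp.png')[:,(0 if i==0 else 264):])
cv2.imwrite('pics/o4.png',np.hstack(ims)[:, :])
# initial standing large
E
python3 -c "
import cv2;a=cv2.imread('pics/o4.png');print(a.shape);cv2.imwrite('pics/o4.png',cv2.resize(a,None,fx=790/a.shape[1],fy=790/a.shape[1]))"
```

```text
(352, 1056, 3)
```

View pics/o4.png

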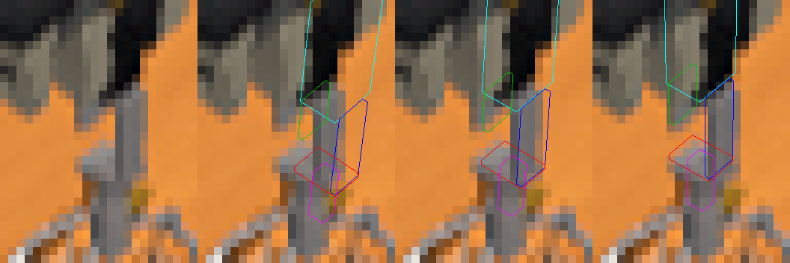

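```bash
python3 -m inch '0 0 0 0.047 -0.03 0 0.1; 0 0 0 0.047 -0.03 0 0.1; 0 0 0 0.046 -0.03 0 0.1; 0 0 0 0 0 0 0.1' 30
python3 - <<'E'
from h import *
st(); plan((.525,-.118,.280),-178.5,lean=.14)
E
```

```text
time_s: 7.65
tcp_pos: [0.451, -0.118, 0.3084]
eef_rot: [-171.6, 5.1, -178.1]
contact_force: [-2.7, 0.3, -3.8]
gripper_width: 0.018
7.65 [ 0.451  -0.118   0.3084] [-171.6     5.07 -178.06] F [-2.72  0.29 -3.75] M [ 1.151  1.107 -0.075] w 0.018 j [  17.9   -7.1  -25.5   10.1  -69.3 -109.7]
NOW [ 0.451  -0.118   0.3084] [-171.6     5.07 -178.06] tool-frame d [-0.0711  0.0026  0.0348] rot [-0.0063  0.0886 -0.005 ] d after rot [-0.074   0.0021  0.0284] rows>= 2.0
```

```bash
python3 -m inch '-0.0118 0.0004 0.0058 0 0 0 0.1; -0.0118 0.0004 0.0058 0 0 0 0.1; -0.0118 0.0004 0.0058 0 0 0 0.1; -0.0118 0.0004 0.0058 0 0 0 0.1; -0.0118 0.0004 0.0058 0 0 0 0.1; -0.0118 0.0004 0.0058 0 0 0 0.1; 0 0 0 0 0 0 0.1; 0 0 0 0 0 0 0.1; 0 0 0 0 0 0 0.1; 0 0 0 0 0 0 0.1'
python3 - <<'E'
from zoom import *
st(); cap('side','s5');cap('top','t5');st()
zoom('s5',260,90,100,100,'z5',6); zoom('t5',250,160,120,80,'z5t',6)
E
```

```text
time_s: 8.48
tcp_pos: [0.5256, -0.1192, 0.2802]
eef_rot: [-171.7, 5.0, -178.2]
contact_force: [0.7, -0.2, -3.9]
gripper_width: 0.0179
8.48 [ 0.5256 -0.1192  0.2802] [-171.72    4.97 -178.21] F [ 0.69 -0.16 -3.92] M [ 0.741  0.536 -0.031] w 0.0179 j [  14.8    1.7  -21.    10.2  -64.7 -107.5]
8.58 [ 0.5255 -0.1191  0.2804] [-171.73    5.01 -178.2 ] F [ 0.39  0.13 -4.21] M [ 0.738  0.469 -0.06 ] w 0.0182 j [  14.8    1.6  -21.    10.2  -64.7 -107.5]
```

View pics/z5.png

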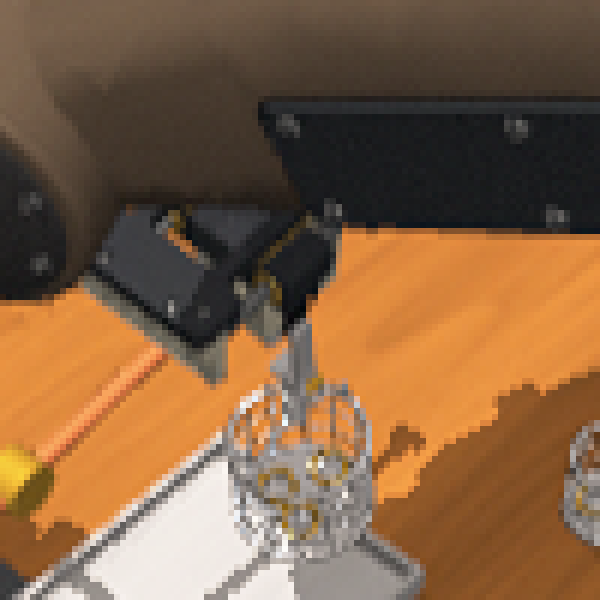

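View pics/z5t.png

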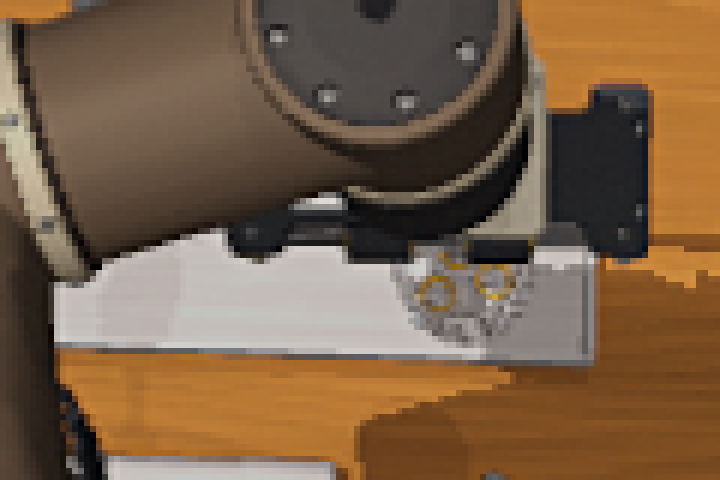

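```bash
cat > pred.py <<'E'
from ov2 import *
# in-hand transform from picture s3
T3=np.array([.4522,-.118,.3084]);R3=Ro.from_euler('xyz',[-179.77,-.18,-178.5],degrees=True)
def inhand(X3,p):
    Rb=Ro.from_euler('z',1.5,degrees=True)*Ro.from_euler('y',p)
    return R3.inv().apply(np.array(X3)-T3),R3.inv()*Rb
def now(h,T=None,R=None):
    if T is None:T,R=pose()
    return T+R.apply(h[0]),R*h[1]
E
python3 - <<'E'
from pred import *
t=np.linspace(0,6.283,60)
for i,(X,p) in enumerate((((.4495,-.1208,.290),.1),((.444,-.1208,.290),.05))):
    X5,R5=now(inhand(X,p)); print(X5.round(4),R5.as_euler('xyz',degrees=True).round(2))
    cir=[R5.apply(np.c_[.036*np.cos(t),.036*np.sin(t),0*t-.139+h])+X5 for h in(0,.055)]
    bar=[(.5785,-.2,.2483),(.572,.002,.2195)]
    bar=[np.array([(.577,-.196,.2475),(.572,.0025,.2195)])]
    outl('s5','side',X5,R5,290,130,45,58,8,'o5%d'%i,[(c,(0,0,255)) for c in cir+bar])
a=cv2.imread('pics/o50.png');b=cv2.imread('pics/o51.png');cv2.imwrite('pics/o5.png',cv2.resize(np.hstack([a[:,:360],a[:,360:],b[:,360:]]),None,fx=.74,fy=.74))
E
```

```text
[ 0.5245 -0.1245  0.2624] [-8.01  0.49  1.02]
[ 0.519  -0.1245  0.2619] [-8.02 -2.35  1.42]
```

View pics/o5.png

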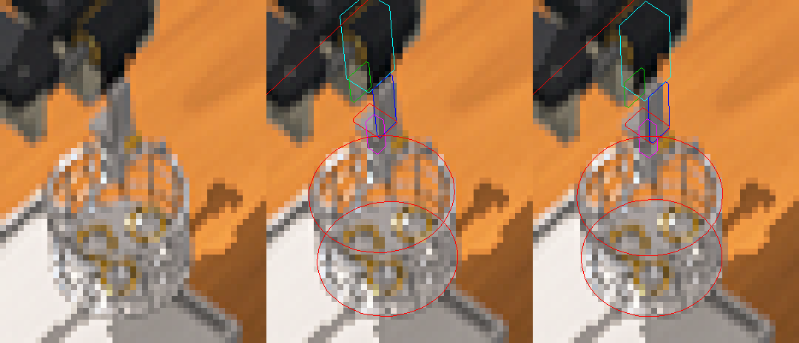

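Run:
```python
from pred import *
T,R=pose()
for d in((.03,0,-.0057),(.001,0,0),(0,0,-.001),(0,.001,0)): print(d,R.inv().apply(d).round(5))
```

```text
(0.03, 0, -0.0057) [-0.02937  0.00026  0.00834]
(0.001, 0, 0) [-1.e-03 -2.e-05  9.e-05]
(0, 0, -0.001) [9.0e-05 1.4e-04 9.9e-04]
(0, 0.001, 0) [-3.0e-05  9.9e-04 -1.4e-04]
```

```bash
python3 -m inch '-0.0098 0.0001 0.0028 0 0 0 0.1; -0.0098 0.0001 0.0028 0 0 0 0.1; -0.0098 0.0001 0.0028 0 0 0 0.1; 0 0 0 0 0 0 0.1; 0 0 0 0 0 0 0.1'
python3 - <<'E'
from pred import *
from zoom import zoom
st(); cap('side','s6');cap('top','t6');st()
X,R=now(inhand((.4495,-.1208,.290),.1)); print(X.round(4))
bar=[np.array([(.577,-.196,.2475+o),(.572,.0025,.2195+o)]) for o in(-.005,.005)]
outl('s6','side',X,R,275,115,50,58,8,'o6',[(c,(0,0,255)) for c in bar])
E
```

```text
time_s: 9.0
tcp_pos: [0.5563, -0.1191, 0.2735]
eef_rot: [-171.7, 4.9, -178.2]
contact_force: [-0.7, 0.5, -3.7]
gripper_width: 0.0178
9.0 [ 0.5563 -0.1191  0.2735] [-171.7     4.9  -178.22] F [-0.66  0.52 -3.67] M [ 0.656  0.803 -0.067] w 0.0178 j [  13.9    5.   -18.2   10.2  -64.1 -106.7]
9.1 [ 0.5557 -0.1192  0.2739] [-171.71    4.92 -178.21] F [-0.18  0.03 -3.46] M [0.687 0.474 0.001] w 0.0177 j [  13.9    4.9  -18.3   10.2  -64.1 -106.7]
[ 0.5547 -0.1245  0.2559]
```

View pics/o6.png

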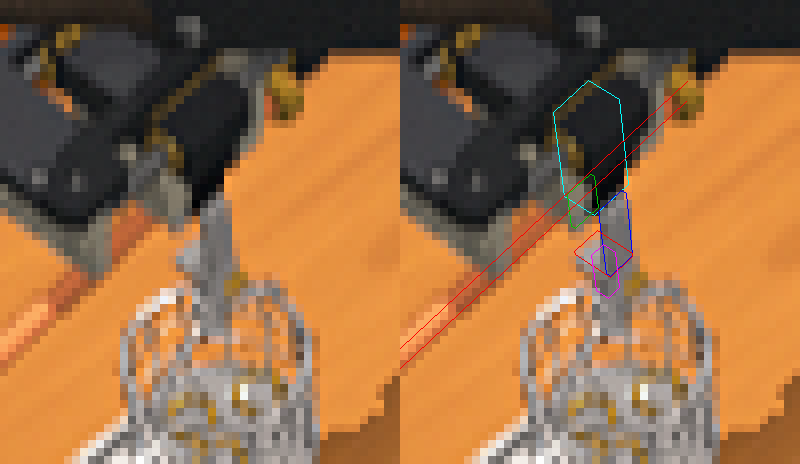

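```bash
python3 -m inch '-0.002 0 -0.0015 0 0 0 0.1; -0.003 0 0.0003 0 0 0 0.1; -0.003 0 0.0003 0 0 0 0.1; 0 0 0 0 0 0 0.1' ; python3 -m inch '-0.002 0 0.0002 0 0 0 0.1; -0.002 0 0.0002 0 0 0 0.1; 0 0 0 0 0 0 0.1'; python3 -m inch '-0.002 0 0.0002 0 0 0 0.1; -0.002 0 0.0002 0 0 0 0.1; 0 0 0 0 0 0 0.1';  python3 - <<'E'
from pred import *
st(); cap('side','s7');st()
X,R=now(inhand((.4495,-.1208,.290),.1)); print(X.round(4))
bar=[np.array([(.577,-.196,.2475+o),(.572,.0025,.2195+o)]) for o in(-.005,.005)]
outl('s7','side',X,R,275,115,50,58,8,'o7',[(c,(0,0,255)) for c in bar])
E
```

```text
time_s: 9.43
tcp_pos: [0.5642, -0.1186, 0.2761]
eef_rot: [-171.7, 5.0, -178.2]
contact_force: [1.4, 0.5, -3.3]
gripper_width: 0.0177
time_s: 9.68
tcp_pos: [0.568, -0.1186, 0.2758]
eef_rot: [-171.7, 5.0, -178.2]
contact_force: [0.3, 0.3, -3.9]
gripper_width: 0.018
time_s: 9.93
tcp_pos: [0.572, -0.1185, 0.2758]
eef_rot: [-171.7, 5.0, -178.2]
contact_force: [0.9, 0.2, -3.8]
gripper_width: 0.018
9.93 [ 0.572  -0.1185  0.2758] [-171.71    4.99 -178.19] F [ 0.86  0.21 -3.77] M [ 0.738  0.543 -0.011] w 0.018 j [  13.5    6.4  -16.3   10.1  -64.4 -106.2]
9.98 [ 0.5718 -0.1186  0.2758] [-171.71    4.98 -178.2 ] F [ 1.28  0.07 -4.2 ] M [ 0.77   0.315 -0.012] w 0.0175 j [  13.5    6.4  -16.4   10.1  -64.4 -106.2]
[ 0.5708 -0.1239  0.2578]
```

View pics/o7.png

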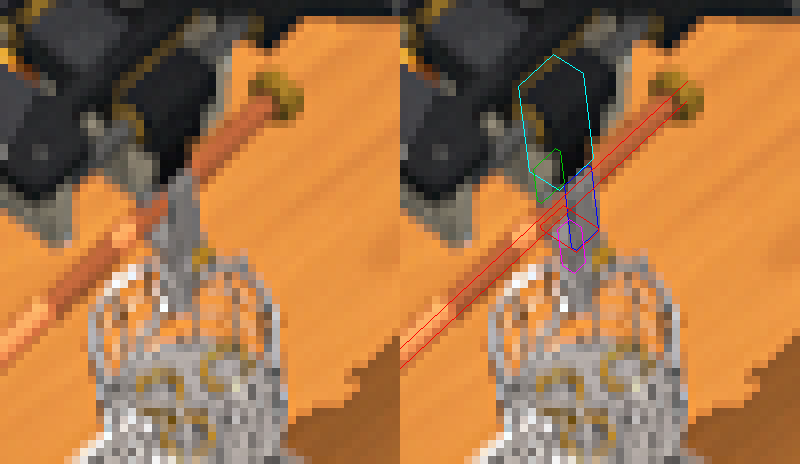

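```bash
python3 -m inch '-0.002 0 0.0002 0 0 0 0.1; 0 0 0 0 0 0 0.1; 0 0 0 0 0 0 0.1'; for i in 1 2; do :; done; python3 -m inch '-0.002 0 0.0002 0 0 0 0.1; 0 0 0 0 0 0 0.1; 0 0 0 0 0 0 0.1'; python3 -m inch '-0.0015 0 0.0002 0 0 0 0.1; 0 0 0 0 0 0 0.1; 0 0 0 0 0 0 0.1'
```

```text
time_s: 10.23
tcp_pos: [0.5737, -0.1185, 0.2758]
eef_rot: [-171.7, 5.0, -178.2]
contact_force: [0.5, 0.1, -3.4]
gripper_width: 0.018
time_s: 10.48
tcp_pos: [0.5757, -0.1185, 0.2758]
eef_rot: [-171.7, 5.0, -178.2]
contact_force: [-0.1, -0.2, -3.2]
gripper_width: 0.0179
time_s: 10.73
tcp_pos: [0.5772, -0.1185, 0.2757]
eef_rot: [-171.7, 5.0, -178.2]
contact_force: [-0.4, -0.7, -4.1]
gripper_width: 0.0177
```

```bash
python3 -m inch '-0.0015 0 0.0002 0 0 0 0.1; 0 0 0 0 0 0 0.1; 0 0 0 0 0 0 0.1'; python3 -m inch '-0.0015 0 0.0002 0 0 0 0.1; 0 0 0 0 0 0 0.1; 0 0 0 0 0 0 0.1'
python3 - <<'E'
from pred import *
st(); cap('side','s8');cap('top','t8');st()
X,R=now(inhand((.4495,-.1208,.290),.1)); print(X.round(4))
bar=[np.array([(.577,-.196,.2475+o),(.572,.0025,.2195+o)]) for o in(-.005,.005)]
outl('s8','side',X,R,275,115,50,58,8,'o8',[(c,(0,0,255)) for c in bar])
E
```

```text
time_s: 10.98
tcp_pos: [0.5787, -0.1185, 0.2756]
eef_rot: [-171.7, 5.0, -178.2]
contact_force: [0.4, 0.2, -4.0]
gripper_width: 0.0182
time_s: 11.23
tcp_pos: [0.58, -0.1185, 0.2754]
eef_rot: [-171.7, 5.0, -178.2]
contact_force: [-0.2, -0.5, -3.3]
gripper_width: 0.0177
11.23 [ 0.58   -0.1185  0.2754] [-171.72    4.95 -178.21] F [-0.24 -0.5  -3.3 ] M [ 0.738  0.72  -0.053] w 0.0177 j [  13.3    7.2  -15.4   10.1  -64.5 -106. ]
11.33 [ 0.58   -0.1185  0.2755] [-171.71    4.96 -178.2 ] F [-0.57 -0.31 -3.19] M [ 0.761  0.721 -0.096] w 0.0176 j [  13.3    7.2  -15.4   10.1  -64.5 -106. ]
[ 0.579  -0.1238  0.2575]
```

View pics/o8.png

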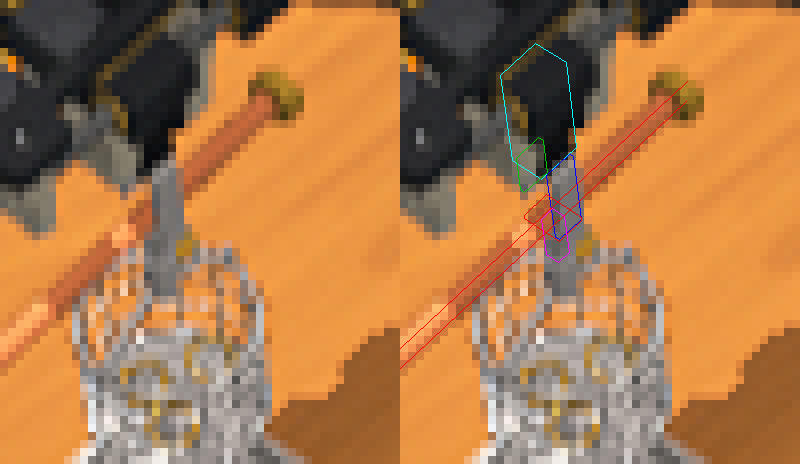

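```bash
python3 -m inch '-0.0015 0 0.0001 0 0 0 0.1; 0 0 0 0 0 0 0.1; 0 0 0 0 0 0 0.1'; python3 -m inch '-0.0015 0 0.0001 0 0 0 0.1; 0 0 0 0 0 0 0.1; 0 0 0 0 0 0 0.1'
```

```text
time_s: 11.58
tcp_pos: [0.5805, -0.1186, 0.2749]
eef_rot: [-171.7, 4.8, -178.2]
contact_force: [-5.6, 0.5, -2.6]
gripper_width: 0.0177
time_s: 11.83
tcp_pos: [0.5811, -0.1187, 0.2745]
eef_rot: [-171.7, 4.7, -178.3]
contact_force: [-8.4, 0.7, -3.1]
gripper_width: 0.018
```

```bash
python3 -m inch '0.0045 0 -0.0004 0 0 0 0.1; 0 0.004 0 0 0 0 0.1; 0 0.004 0 0 0 0 0.1; 0 0.004 0 0 0 0 0.1; 0 0 0 0 0 0 0.1; 0 0 0 0 0 0 0.1; 0 0 0 0 0 0 0.1' && python3 -m inch '0.0003 0.0004 0.003 0 0 0 0.1; 0.0003 0.0004 0.003 0 0 0 0.1; 0.0003 0.0004 0.003 0 0 0 0.1; 0 0 0 0 0 0 0.1; 0 0 0 0 0 0 0.1'
```

```text
time_s: 12.42
tcp_pos: [0.5787, -0.1064, 0.274]
eef_rot: [-171.7, 5.0, -178.2]
contact_force: [0.6, -0.3, -3.6]
gripper_width: 0.0176
time_s: 12.83
tcp_pos: [0.5781, -0.1069, 0.2644]
eef_rot: [-171.7, 4.9, -178.2]
contact_force: [0.3, 1.1, -3.4]
gripper_width: 0.0177
```

```bash
python3 -m inch '0.0002 0.0003 0.003 0 0 0 0.1; 0.0002 0.0003 0.002 0 0 0 0.1; 0 0 0 0 0 0 0.1; 0 0 0 0 0 0 0.1' && python3 -m inch '0.0002 0.0003 0.002 0 0 0 0.1; 0.0002 0.0003 0.002 0 0 0 0.1; 0 0 0 0 0 0 0.1; 0 0 0 0 0 0 0.1'
python3 - <<'E'
from pred import *
st(); cap('side','s9')
X,R=now(inhand((.4495,-.1208,.290),.1)); print(X.round(4))
bar=[np.array([(.577,-.196,.2475+o),(.572,.0025,.2195+o)]) for o in(-.005,.005)]
outl('s9','side',X,R,275,115,50,58,8,'o9',[(c,(0,0,255)) for c in bar])
E
```

```text
time_s: 13.17
tcp_pos: [0.5783, -0.1069, 0.2596]
eef_rot: [-171.7, 5.0, -178.2]
contact_force: [1.1, -0.1, -4.1]
gripper_width: 0.0178
time_s: 13.5
tcp_pos: [0.5782, -0.1068, 0.2555]
eef_rot: [-171.7, 5.0, -178.2]
contact_force: [0.2, -0.5, -4.0]
gripper_width: 0.0173
13.5 [ 0.5782 -0.1068  0.2555] [-171.72    4.96 -178.2 ] F [ 0.23 -0.51 -4.  ] M [ 0.66   0.449 -0.006] w 0.0173 j [  14.6    7.6  -17.7   10.4  -62.1 -107.8]
[ 0.5773 -0.1121  0.2376]
```

View pics/o9.png

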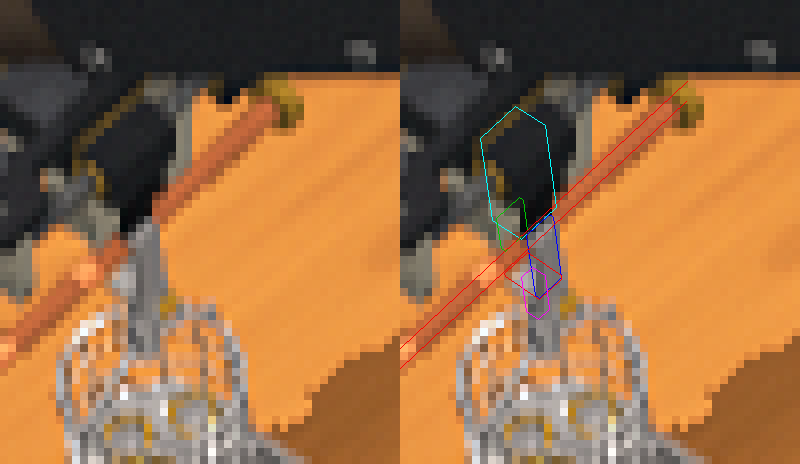

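```bash
python3 -m inch '0.0001 0 0.0015 -0.009 0 0 0.1; 0.0001 0 0.0015 -0.009 0 0 0.1; 0.0001 0 0.0015 -0.009 0 0 0.1; 0.0001 0 0.0015 -0.009 0 0 0.1; 0.0001 0 0.0015 -0.009 0 0 0.1; 0.0001 0 0.0015 -0.009 0 0 0.1; 0 0 0 0 0 0 0.1; 0 0 0 0 0 0 0.1';  python3 - <<'E'
from pred import *
st(); cap('side','s10')
X,R=now(inhand((.4495,-.1208,.290),.1)); print(X.round(4))
bar=[np.array([(.577,-.196,.2475+o),(.572,.0025,.2195+o)]) for o in(-.005,.005)]
outl('s10','side',X,R,275,115,50,58,8,'o10',[(c,(0,0,255)) for c in bar])
E
```

```text
time_s: 14.22
tcp_pos: [0.5786, -0.1081, 0.2467]
eef_rot: [-174.8, 5.0, -178.2]
contact_force: [0.8, 0.2, -1.5]
gripper_width: 0.0175
14.22 [ 0.5786 -0.1081  0.2467] [-174.82    4.98 -178.23] F [ 0.75  0.21 -1.48] M [0.321 0.496 0.015] w 0.0175 j [  12.4    8.1  -16.5    6.8  -61.6 -103.9]
[ 0.5776 -0.1124  0.2285]
```

View pics/o10.png

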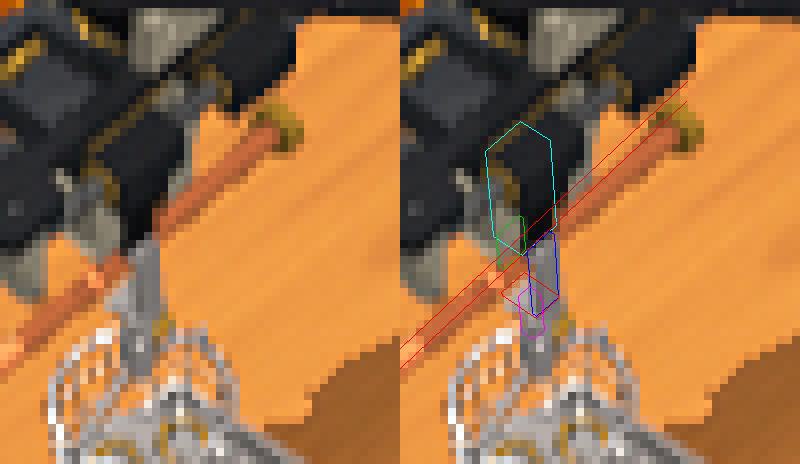

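View pics/s10.png

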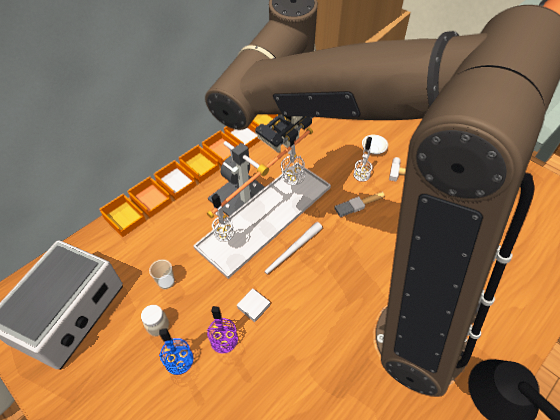

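```bash
python3 -m inch '0.0001 0 0.0013 -0.009 0 0 0.1; 0.0001 0 0.0013 -0.009 0 0 0.1; 0.0001 0 0.0013 -0.009 0 0 0.1; 0.0001 0 0.0013 -0.009 0 0 0.1; 0.0001 0 0.0013 -0.009 0 0 0.1; 0.0001 0 0.0013 -0.009 0 0 0.1; 0 0 0 0 0 0 0.1; 0 0 0 0 0 0 0.1'; python3 -m inch '0.0001 0 0.0013 -0.009 0 0 0.1; 0.0001 0 0.0013 -0.009 0 0 0.1; 0.0001 0 0.0013 -0.009 0 0 0.1; 0 0 0 0 0 0 0.1; 0 0 0 0 0 0 0.1'
python3 - <<'E'
from pred import *
st(); cap('side','s11')
X,R=now(inhand((.4495,-.1208,.290),.1)); print(X.round(4))
bar=[np.array([(.577,-.196,.2195+o),(.572,.0025,.2195+o)]) for o in(-.005,.005)]
outl('s11','side',X,R,275,115,50,58,8,'o11',[(c,(0,0,255)) for c in bar])
E
```

```text
time_s: 14.93
tcp_pos: [0.5787, -0.1085, 0.2389]
eef_rot: [-177.9, 5.0, -178.2]
contact_force: [-0.1, -1.2, -0.5]
gripper_width: 0.0178
time_s: 15.35
tcp_pos: [0.5787, -0.1086, 0.2349]
eef_rot: [-179.5, 5.0, -178.2]
contact_force: [-0.4, -1.2, -0.3]
gripper_width: 0.0175
15.35 [ 0.5787 -0.1086  0.2349] [-179.48    4.98 -178.23] F [-0.43 -1.17 -0.26] M [-0.272  0.538 -0.037] w 0.0175 j [  9.2   9.1 -14.5   1.3 -61.6 -98. ]
[ 0.5777 -0.1114  0.2164]
```

View pics/o11.png

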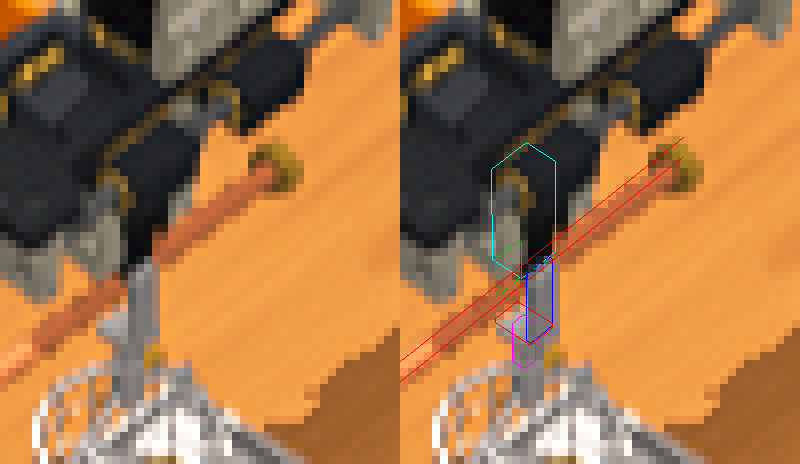

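```bash
python3 -m inch '0.0001 0 0.001 0 0 0 0.1; 0.0001 0 0.001 0 0 0 0.1; 0.0001 0 0.001 0 0 0 0.1; 0 0 0 0 0 0 0.1; 0 0 0 0 0 0 0.1'; python3 -m inch '0 0 0 0 0 0 0.1;0 0 0 0 0 0 0.1'; python3 -m inch '0 0 0 0 0 0 0.1';python3 -m inch '0.0001 0 0.001 0 0 0 0.1; 0.0001 0 0.001 0 0 0 0.1; 0.0001 0 0.001 0 0 0 0.1; 0 0 0 0 0 0 0.1; 0 0 0 0 0 0 0.1'; python3 -m inch '0 0 0 0 0 0 0.1'
```

```text
time_s: 15.82
tcp_pos: [0.5787, -0.1085, 0.232]
eef_rot: [-179.4, 5.0, -178.2]
contact_force: [-0.3, -1.3, 0.4]
gripper_width: 0.0179
time_s: 15.98
tcp_pos: [0.5787, -0.1085, 0.232]
eef_rot: [-179.5, 5.0, -178.2]
contact_force: [-0.5, -0.5, 0.9]
gripper_width: 0.018
time_s: 16.07
tcp_pos: [0.5787, -0.1085, 0.2321]
eef_rot: [-179.5, 5.0, -178.2]
contact_force: [-0.3, -0.2, 1.2]
gripper_width: 0.0178
time_s: 16.48
tcp_pos: [0.5787, -0.1085, 0.2289]
eef_rot: [-179.5, 5.0, -178.2]
contact_force: [0.3, 0.8, 0.7]
gripper_width: 0.0177
time_s: 16.57
tcp_pos: [0.5787, -0.1085, 0.229]
eef_rot: [-179.5, 5.0, -178.2]
contact_force: [-1.2, 0.7, 1.1]
gripper_width: 0.018
```

```bash
python3 -m inch '0 0 -0.0015 0 0 0 0.1; 0 0 -0.0015 0 0 0 0.1; 0 0 -0.0015 0 0 0 0.1; 0 0 -0.001 0 0 0 0.1; 0 0 0 0 0 0 0.1; 0 0 0 0 0 0 0.1; 0 0 0 0 0 0 0.1'
python3 - <<'E'
from pred import *
st(); cap('side','s12');cap('top','t12')
bar=[np.array([(.577,-.196,.2195+o),(.572,.0025,.2195+o)]) for o in(-.005,.005)]
X,R=now(inhand((.4495,-.1208,.290),.1)); print(X.round(4))
outl('s12','side',X,R,275,115,50,58,8,'o12',[(c,(0,0,255)) for c in bar])
st()
E
```

```text
time_s: 17.15
tcp_pos: [0.5785, -0.1085, 0.2346]
eef_rot: [-179.5, 5.0, -178.2]
contact_force: [3.2, -0.5, -0.2]
gripper_width: 0.0177
17.15 [ 0.5785 -0.1085  0.2346] [-179.45    5.02 -178.2 ] F [ 3.16 -0.46 -0.18] M [-0.16  -0.722 -0.027] w 0.0177 j [  9.2   9.1 -14.6   1.4 -61.5 -98. ]
[ 0.5774 -0.1114  0.216 ]
17.25 [ 0.5784 -0.1086  0.2346] [-179.45    5.01 -178.2 ] F [ 2.53 -0.89 -0.47] M [-0.109 -0.689  0.005] w 0.0179 j [  9.2   9.1 -14.6   1.4 -61.5 -98. ]
```

View pics/o12.png

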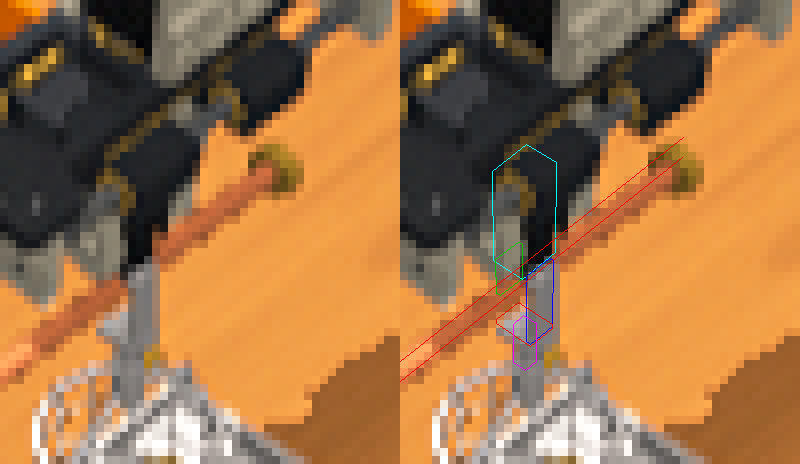

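```bash
python3 -m inch '-0.0008 0 0 0 0 0 0.1; 0 0 0 0 0 0 0.1; 0 0 0 0 0 0 0.1'; python3 -m inch '0 0 0 0 0 0 0.1'
```

```text
time_s: 17.5
tcp_pos: [0.5785, -0.1085, 0.2342]
eef_rot: [-179.5, 4.9, -178.2]
contact_force: [0.3, -0.7, 0.3]
gripper_width: 0.0178
time_s: 17.58
tcp_pos: [0.5785, -0.1085, 0.2343]
eef_rot: [-179.5, 4.9, -178.2]
contact_force: [-0.5, -0.4, -0.3]
gripper_width: 0.0178
```

Forces are near zero; release slowly.

```bash
python3 -m inch '0 0 0 0 0 0 0.21; 0 0 0 0 0 0 0.22; 0 0 0 0 0 0 0.24; 0 0 0 0 0 0 0.27; 0 0 0 0 0 0 0.3; 0 0 0 0 0 0 0.35; 0 0 0 0 0 0 0.4' 12
python3 - <<'E'
from zoom import *
st(); cap('side','s13');cap('top','t13');st()
zoom('s13',190,100,140,120,'z13',5)
E
```

```text
time_s: 18.17
tcp_pos: [0.5789, -0.1085, 0.2346]
eef_rot: [-179.5, 5.0, -178.2]
contact_force: [-0.9, 0.0, 0.3]
gripper_width: 0.0324
18.17 [ 0.5789 -0.1085  0.2346] [-179.45    4.98 -178.2 ] F [-0.89  0.04  0.28] M [-0.002  0.202  0.015] w 0.0324 j [  9.2   9.1 -14.5   1.3 -61.5 -98. ]
18.27 [ 0.5789 -0.1085  0.2346] [-179.45    4.98 -178.2 ] F [-1.08 -0.51  0.48] M [-0.021  0.326 -0.019] w 0.0338 j [  9.2   9.1 -14.5   1.3 -61.5 -98. ]
```

View pics/z13.png

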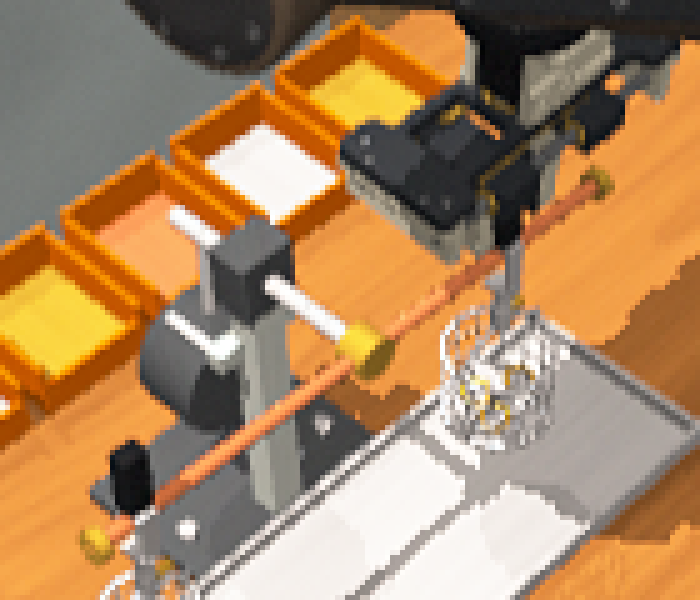

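```bash
cat > lean.py <<'E'
from h import *
from scipy.optimize import least_squares
def lean(sl,sr,mid=(.572,.0025,.220),yaw=1.5):
    def f(q):
        out=[]
        for uv,s in((sl,.196),(sr,-.196)):
            R=Ro.from_euler('z',yaw,degrees=True)*Ro.from_euler('x',-q[0])
            out+=list(proj('side',R.apply([0,s,0])+np.array(mid)+[q[1],q[2],0])[0]-uv)
        return out
    s=least_squares(f,[0,0,0]);print('lean',s.x.round(4),s.fun.round(2))
E
python3 - <<'E'
from lean import *
Z=lambda u,v,k,x,y:(x+u/k-.5,y+v/k-.5)
lean(Z(98,542,5,190,100),Z(598,184,5,190,100))
lean((140+214/3-.5,110+323/3-.5),(140+508/3-.5,110+50/3-.5))
T,R=pose();print(R.inv().apply([0,0,.01]).round(4))
E
python3 -m inch '0.0009 0 -0.01 0 0 0 0.45; 0.0009 0 -0.01 0 0 0 0.45; 0.0009 0 -0.01 0 0 0 0.45; 0.0015 0 -0.02 0 0 0 0.45; 0.0015 0 -0.02 0 0.045 0 0.45; 0 0 -0.02 0 0.045 0 0.45; 0 0 0 0 0 0 0.45;0 0 0 0 0 0 0.45'
python3 - <<'E'
from zoom import *
st(); cap('side','s14');cap('top','t14')
zoom('s14',190,100,140,120,'z14',5);zoom('t14',200,150,180,80,'z14t',4)
E
```

```text
lean [-0.0693  0.0012 -0.001 ] [ 0.14  0.01 -0.17  0.01]
lean [0.1432 0.0023 0.0005] [ 0.24 -0.03 -0.26  0.09]
[-0.0009 -0.0001 -0.01  ]
time_s: 18.93
tcp_pos: [0.5673, -0.108, 0.3257]
eef_rot: [-179.5, 0.0, -178.2]
contact_force: [-0.2, 0.6, -0.5]
gripper_width: 0.0393
18.93 [ 0.5673 -0.108   0.3257] [-1.7947e+02  2.0000e-02 -1.7825e+02] F [-0.17  0.65 -0.5 ] M [-0.012  0.032  0.019] w 0.0393 j [  9.    8.5  -2.9   0.5 -78.6 -97.3]
```

View pics/z14.png

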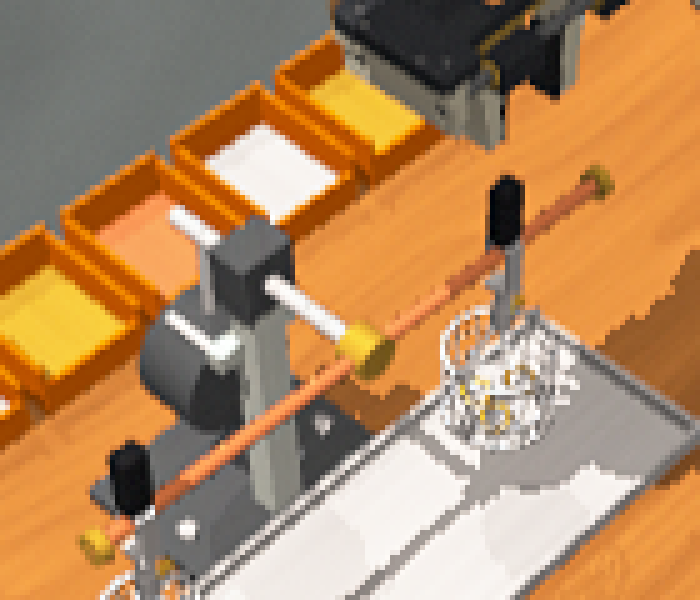

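View pics/z14t.png

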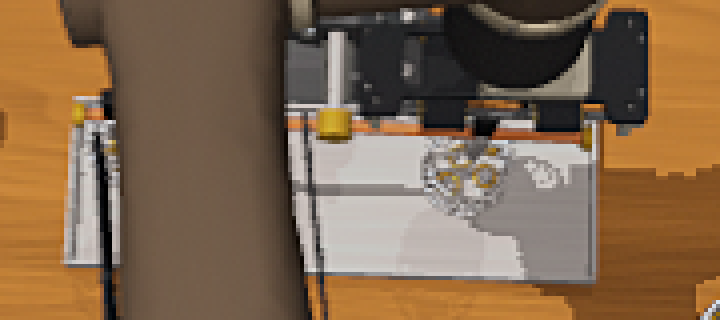

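Run:
```python
import cv2,numpy as np
a=cv2.imread('pics/s14.png');b=cv2.imread('pics/t14.png')
f=lambda im,x,y,w=40,h=50: cv2.resize(im[y:y+h,x:x+w],None,fx=10,fy=10,interpolation=0)
cv2.imwrite('pics/z15.png',np.hstack([f(a,345,133),f(b,365,210)]))
```

View pics/z15.png

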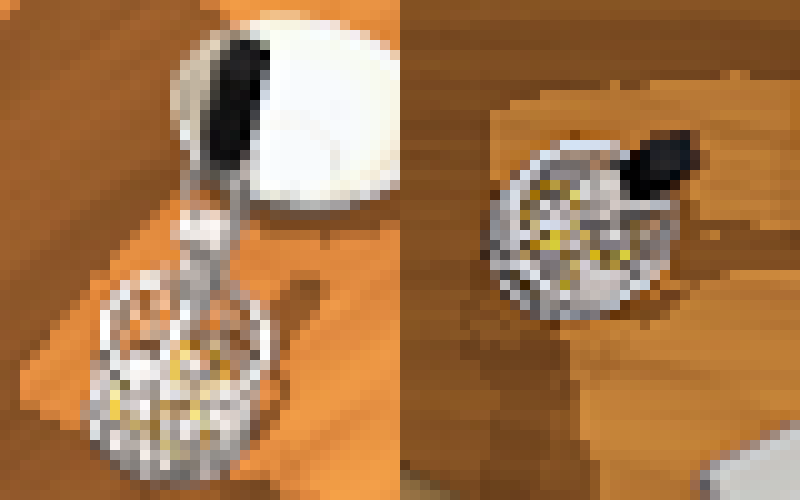

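Run:
```python
from ov2 import *
from scipy.optimize import least_squares
t=np.linspace(0,6.283,73)
C=np.vstack([np.c_[.028*np.cos(t),.028*np.sin(t),0*t],np.c_[.028*np.cos(t),.028*np.sin(t),0*t+.045]])
obs=np.array([345+8.5,345+26.9,133+48.3,365+8.8,365+28,210+14,210+32.2])-.5
def m(p):
    Q=C+[p[0],p[1],0]
    s=proj('side',Q);u=proj('top',Q)
    return np.array([s[:,0].min(),s[:,0].max(),s[:,1].max(),u[:,0].min(),u[:,0].max(),u[:,1].min(),u[:,1].max()])
f=least_squares(lambda q:m(q)-obs,[.46,-.346],diff_step=1e-4);print('base',f.x.round(4),f.fun.round(2))
bx=f.x
# grip block: side hull x/y extents, top extents ; unknown x,y,zb,yaw
blk=np.array([[a*.007,b*.009,c] for a in(-1,1) for b in(-1,1) for c in(.008,.052)])
ob=np.array([345+20,345+27,133+3.8,133+16.8,365+22.2,365+29.6,210+13,210+20])-.5
def g(p):
    Q=Ro.from_euler('z',p[3]).apply(blk)+[p[0],p[1],p[2]]
    s=proj('side',Q);u=proj('top',Q)
    return np.r_[s[:,0].min(),s[:,0].max(),s[:,1].min(),s[:,1].max(),u[:,0].min(),u[:,0].max(),u[:,1].min(),u[:,1].max()]
for y0 in(.1,.5,.9):
    f=least_squares(lambda q:g(q)-ob,[*bx,.12,y0],diff_step=1e-4);print('blk',f.x.round(4),f.fun.round(2),f.cost)
ims=[]
for yw in(20,32,45):
    R=Ro.from_euler('z',yw,degrees=True)
    cir=[np.c_[.028*np.cos(t),.028*np.sin(t),0*t+h]+[bx[0],bx[1],0] for h in(0,.045)]
    outl('s14','side',np.array([bx[0],bx[1],f.x[2]]),R,350,133,24,50,11,'tmp',[(c,(0,0,255)) for c in cir])
    ims.append(cv2.imread('pics/tmp.png')[:,264:])
cv2.imwrite('pics/o15.png',np.hstack(ims))
# same for the large in s0:
```

```text
base [ 0.465  -0.3462] [-0.02  0.28 -0.25  0.03 -0.33 -0.07 -0.01]
blk [ 0.4648 -0.3455  0.1192  0.0154] [-1.31  0.9  -1.13  1.16 -0.49  0.73  0.14  0.14] 2.9735136689286294
blk [ 0.4648 -0.3455  0.1192  0.0154] [-1.31  0.9  -1.13  1.16 -0.49  0.73  0.14  0.14] 2.973513637642854
blk [ 0.4647 -0.3454  0.1193  0.7674] [-0.29 -0.08 -0.59  0.62 -1.23  1.44 -1.03  1.33] 3.6207607963521133
```

View pics/o15.png

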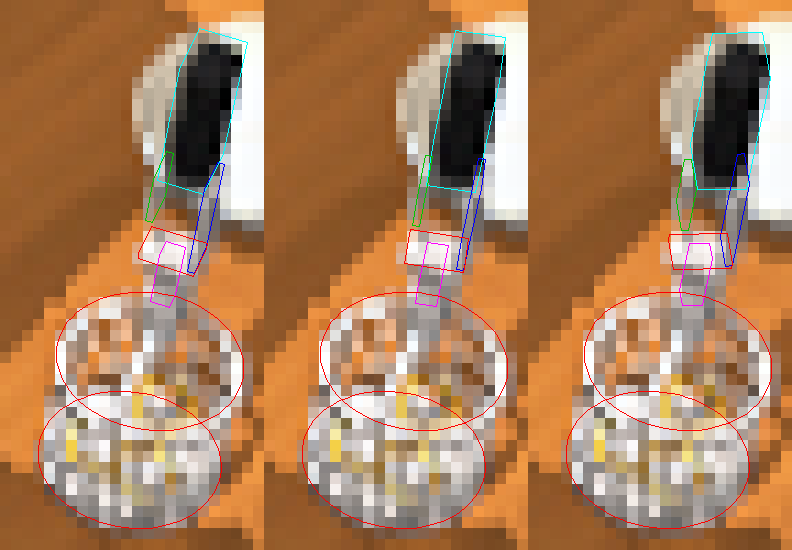

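```bash
python3 -m inch '0 0 0 0 0 -0.116 0.5; 0.02 -0.006 0 0 0 -0.116 0.5; 0 0 0 0 0 -0.116 0.5; 0 0 0 0 0 -0.116 0.5; 0 0 0 0 0 -0.116 0.5'
python3 - <<'E'
from h import *
plan((.465,-.3458,.24),-145)
E
```

```text
time_s: 19.45
tcp_pos: [0.5465, -0.1171, 0.3236]
eef_rot: [-179.7, -0.5, -144.7]
contact_force: [-0.2, -0.5, 0.0]
gripper_width: 0.0435
NOW [ 0.5465 -0.1171  0.3236] [-179.65   -0.46 -144.7 ] tool-frame d [ 0.198  -0.1391  0.086 ] rot [-0.0061 -0.008   0.0052] d after rot [ 0.1979 -0.1406  0.0836] rows>= 7.0
```

```bash
python3 -m inch '0.0247 -0.0175 0 -0.001 -0.001 0 0.5; 0.0247 -0.0175 0.002 -0.001 -0.001 0 0.5; 0.0247 -0.0175 0.003 -0.001 -0.001 0 0.5; 0.0247 -0.0175 0.006 -0.001 -0.001 0 0.5; 0.0247 -0.0175 0.015 -0.001 -0.001 0 0.5; 0.0247 -0.0175 0.02 -0.001 -0.001 0 0.5; 0.0247 -0.0175 0.02 0 -0.001 0 0.5; 0.0247 -0.0175 0.018 0 -0.001 0 0.5; 0 0 0 0 0 0 0.5; 0 0 0 0 0 0 0.5'
python3 - <<'E'
from h import *
st();plan((.465,-.3458,.142),-145)
E
```

```text
time_s: 20.28
tcp_pos: [0.4637, -0.346, 0.2393]
eef_rot: [179.9, -0.1, -145.2]
contact_force: [0.5, -0.3, 0.3]
gripper_width: 0.0441
20.28 [ 0.4637 -0.346   0.2393] [ 1.7986e+02 -1.0000e-01 -1.4519e+02] F [ 0.51 -0.32  0.27] M [ 0.055 -0.03   0.011] w 0.0441 j [-17.4  11.1 -10.6  -0.  -68.4 -37.8]
NOW [ 0.4637 -0.346   0.2393] [ 1.7986e+02 -1.0000e-01 -1.4519e+02] tool-frame d [-0.0014 -0.0008  0.0973] rot [ 0.0025 -0.0017 -0.0033] d after rot [-0.0012 -0.0006  0.0973] rows>= 3.0
```

```bash
python3 -m inch '-0.0013 -0.0007 0.02 0 0 0 0.45; 0 0 0.025 0 0 0 0.45; 0 0 0.025 0 0 0 0.45; 0 0 0.02 0 0 0 0.45; 0 0 0.007 0 0 0 0.45; 0 0 0 0 0 0 0.4; 0 0 0 0 0 0 0.4'
python3 - <<'E'
from zoom import *
st();cap('side','s16');cap('top','t16');zoom('s16',325,100,70,90,'z16',6)
E
```

```text
time_s: 20.87
tcp_pos: [0.4679, -0.3448, 0.1453]
eef_rot: [-179.9, 0.0, -145.0]
contact_force: [1.0, 0.7, 2.4]
gripper_width: 0.0358
20.87 [ 0.4679 -0.3448  0.1453] [-1.7992e+02  2.0000e-02 -1.4495e+02] F [1.03 0.72 2.43] M [ 0.009 -0.038  0.037] w 0.0358 j [-17.1  15.5 -17.9   0.  -56.5 -37.9]
```

View pics/z16.png

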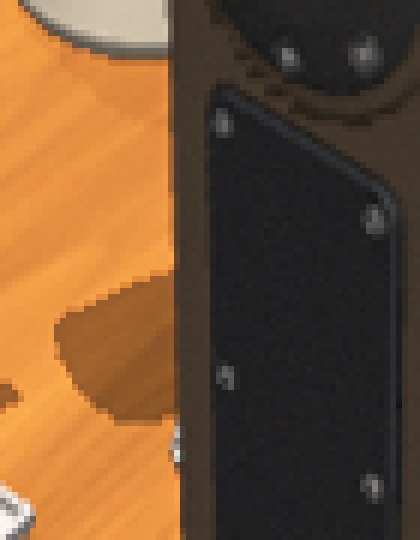

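```bash
python3 -m inch '0 0 0 0 0 0 0.4; 0 0 0 0 0 0 0.4; 0 0 0 0 0 0 0.4'
python3 - <<'E'
from h import *
st();plan((.465,-.3458,.142),-145)
print(atz('top',(418,222),.03))
E
```

```text
time_s: 21.22
tcp_pos: [0.4675, -0.3451, 0.145]
eef_rot: [-179.9, 0.1, -145.0]
contact_force: [0.5, 0.1, -0.0]
gripper_width: 0.0349
21.22 [ 0.4675 -0.3451  0.145 ] [-1.7992e+02  6.0000e-02 -1.4502e+02] F [ 0.54  0.13 -0.01] M [ 0.031  0.019 -0.007] w 0.0349 j [-17.2  15.5 -17.9   0.  -56.5 -37.9]
NOW [ 0.4675 -0.3451  0.145 ] [-1.7992e+02  6.0000e-02 -1.4502e+02] tool-frame d [0.0024 0.0008 0.003 ] rot [-0.0014  0.001  -0.0003] d after rot [0.0024 0.0008 0.003 ] rows>= 1.0
[ 0.50775826 -0.46694914  0.03      ]
```

View pics/t16.png

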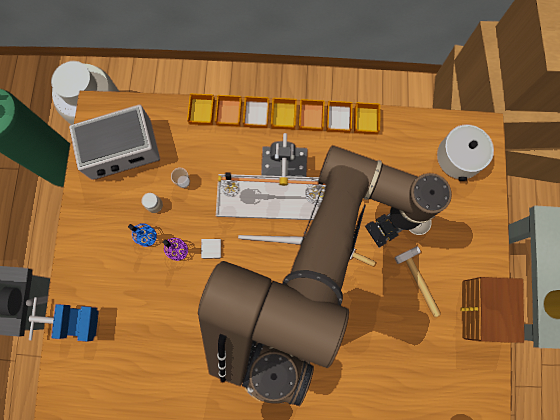

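```bash
python3 -m inch '0.0024 0.0008 0.002 0 0 0 0.35; 0 0 0 0 0 0 0.35; 0 0 0 0 0 0 0.3; 0 0 0 0 0 0 0.25'; python3 -m inch '0 0 0 0 0 0 0.22; 0 0 0 0 0 0 0.2; 0 0 0 0 0 0 0.18; 0 0 0 0 0 0 0.16; 0 0 0 0 0 0 0.1; 0 0 0 0 0 0 0.1; 0 0 0 0 0 0 0.1; 0 0 0 0 0 0 0.1' 10
python3 - <<'E'
from h import *
st()
E
```

```text
time_s: 21.55
tcp_pos: [0.4646, -0.3458, 0.1421]
eef_rot: [-180.0, 0.0, -145.0]
contact_force: [-0.1, -0.2, 0.9]
gripper_width: 0.0245
time_s: 22.22
tcp_pos: [0.4647, -0.3457, 0.1421]
eef_rot: [-180.0, 0.0, -145.0]
contact_force: [-0.3, 0.3, 1.4]
gripper_width: 0.0207
22.22 [ 0.4647 -0.3457  0.1421] [-1.7999e+02  1.0000e-02 -1.4502e+02] F [-0.31  0.29  1.38] M [ 0.389  0.382 -0.05 ] w 0.0207 j [-17.3  15.6 -18.3   0.  -56.1 -37.7]
```

```bash
python3 -m inch '0 0 0 0 0 0 0.1; 0 0 0 0 0 0 0.1; 0 0 0 0 0 0 0.1; 0 0 0 0 0 0 0.1' 25
python3 - <<'E'
from h import *
st()
E
```

```text
time_s: 22.55
tcp_pos: [0.4647, -0.3457, 0.142]
eef_rot: [-180.0, 0.0, -145.0]
contact_force: [-0.0, 0.2, -2.0]
gripper_width: 0.0202
22.55 [ 0.4647 -0.3457  0.142 ] [-1.7999e+02  1.0000e-02 -1.4502e+02] F [-0.03  0.24 -1.98] M [ 0.077  0.018 -0.023] w 0.0202 j [-17.3  15.6 -18.3  -0.  -56.1 -37.7]
```

```bash
python3 -m inch '0 0 0 0 0 0 0.26; 0 0 0 0 0 0 0.26; 0 0 0 0 0 -0.085 0.28; 0 0 0 0 0 -0.085 0.28; 0 0 0 0 0 0 0.24; 0 0 0 0 0 0 0.22; 0 0 0 0 0 0 0.2; 0 0 0 0 0 0 0.1; 0 0 0 0 0 0 0.1; 0 0 0 0 0 0 0.1; 0 0 0 0 0 0 0.1' 10
python3 - <<'E'
from h import *
st()
E
```

```text
time_s: 23.47
tcp_pos: [0.4648, -0.3458, 0.1423]
eef_rot: [-180.0, 0.0, -135.3]
contact_force: [-1.2, 0.9, 2.4]
gripper_width: 0.0213
23.47 [ 0.4648 -0.3458  0.1423] [-1.7997e+02  1.0000e-02 -1.3530e+02] F [-1.2   0.88  2.42] M [0.29  0.317 0.031] w 0.0213 j [-17.3  15.5 -18.3   0.  -56.1 -28. ]
```

```bash
python3 -m inch '0 0 0 0 0 0 0.26; 0 0 0 0 0 0 0.28; 0 0 0 0 0 0.113 0.28; 0 0 0 0 0 0.113 0.28; 0 0 0 0 0 0.113 0.28; 0 0 0 0 0 0 0.24; 0 0 0 0 0 0 0.22; 0 0 0 0 0 0 0.2; 0 0 0 0 0 0 0.1; 0 0 0 0 0 0 0.1; 0 0 0 0 0 0 0.1; 0 0 0 0 0 0 0.1' 10
python3 - <<'E'
from h import *
st()
E
```

```text
time_s: 24.47
tcp_pos: [0.4647, -0.3457, 0.142]
eef_rot: [-180.0, 0.0, -154.7]
contact_force: [-0.4, -0.0, -1.1]
gripper_width: 0.0198
24.47 [ 0.4647 -0.3457  0.142 ] [-1.8000e+02  1.0000e-02 -1.5466e+02] F [-0.42 -0.03 -1.11] M [ 0.024 -0.002  0.028] w 0.0198 j [-17.3  15.6 -18.3  -0.  -56.1 -47.4]
```

```bash
python3 -m inch '0 0 0 0 0 0 0.26; 0 0 0 0 0 0 0.28; 0 0 0 0 0 0.08 0.28; 0 0 0 0 0 0.08 0.28; 0 0 0 0 0 0 0.24; 0 0 0 0 0 0 0.22; 0 0 0 0 0 0 0.2; 0 0 0 0 0 0 0.1; 0 0 0 0 0 0 0.1; 0 0 0 0 0 0 0.1; 0 0 0 0 0 0 0.1' 10
python3 - <<'E'
from h import *
st()
E
```

```text
time_s: 25.38
tcp_pos: [0.4647, -0.3457, 0.1423]
eef_rot: [-180.0, 0.0, -163.8]
contact_force: [0.1, 0.9, 1.4]
gripper_width: 0.0179
25.38 [ 0.4647 -0.3457  0.1423] [-1.7999e+02  2.0000e-02 -1.6384e+02] F [0.08 0.93 1.39] M [0.513 0.243 0.061] w 0.0179 j [-17.3  15.5 -18.3  -0.  -56.1 -56.5]
```

```bash
python3 -m inch '0 0 0 0 0 0 0.1; 0 0 -0.005 0 0 0 0.1; 0 0 -0.015 0 0 0 0.1; 0 0 -0.03 0 0 0 0.1; 0 0 -0.035 0 0 0 0.1; 0 0 -0.035 0 0 0 0.1; 0 0 -0.03 0 0 0 0.1; 0 0 -0.015 0 0 0.05 0.1; 0 0 0 0 0 0.1 0.1; 0 0 0 0 0 0.1 0.1' 20
python3 - <<'E'
from h import *
st();plan((.45,.08,.31),-178.5)
E
```

```text
time_s: 26.22
tcp_pos: [0.4651, -0.3458, 0.3088]
eef_rot: [-179.9, 0.2, -178.5]
contact_force: [0.1, 0.3, -2.5]
gripper_width: 0.018
26.22 [ 0.4651 -0.3458  0.3088] [-1.7994e+02  1.7000e-01 -1.7845e+02] F [ 0.06  0.27 -2.46] M [-0.02   0.005 -0.012] w 0.018 j [-17.3   9.   -4.2   0.  -76.6 -71.1]
NOW [ 0.4651 -0.3458  0.3088] [-1.7994e+02  1.7000e-01 -1.7845e+02] tool-frame d [ 0.0035  0.4261 -0.0016] rot [-0.001   0.0029  0.0009] d after rot [ 0.0039  0.4261 -0.0012] rows>= 11.0
```

```bash
python3 -m inch '0.0003 0.015 0 0 0 0 0.1; 0.0003 0.03 0 0 0 0 0.1; 0.0003 0.036 0 0 0 0 0.1; 0.0003 0.036 0 0 0 0 0.1; 0.0003 0.036 0 0 0 0 0.1; 0.0003 0.036 0 0 0 0 0.1; 0.0003 0.036 0 0 0 0 0.1; 0.0003 0.036 0 0 0 0 0.1; 0.0003 0.036 0 0 0 0 0.1; 0.0003 0.036 0 0 0 0 0.1; 0.0003 0.036 0 0 0 0 0.1; 0.0003 0.033 0 0 0 0 0.1; 0.0003 0.016 0 0 0 0 0.1; 0 0.008 0 0 0 0 0.1; 0 0 0 0 0 0 0.1; 0 0 0 0 0 0 0.1; 0 0 0 0 0 0 0.1'
python3 - <<'E'
from zoom import *
st();cap('side','s17');cap('top','t17');st()
E
```

```text
time_s: 27.63
tcp_pos: [0.4473, 0.0792, 0.3071]
eef_rot: [-180.0, 0.0, -178.2]
contact_force: [-0.3, -0.4, -1.7]
gripper_width: 0.0181
27.63 [0.4473 0.0792 0.3071] [-1.7998e+02  1.0000e-02 -1.7822e+02] F [-0.3  -0.4  -1.67] M [-0.077  0.004  0.009] w 0.0181 j [  35.    -3.6  -17.8    0.   -75.8 -123.3]
27.73 [0.4474 0.0791 0.3071] [-1.7999e+02  1.0000e-02 -1.7827e+02] F [-1.07 -0.14 -1.86] M [-0.008 -0.018  0.049] w 0.0176 j [  35.    -3.6  -17.8    0.   -75.7 -123.3]
```

View pics/s17.png

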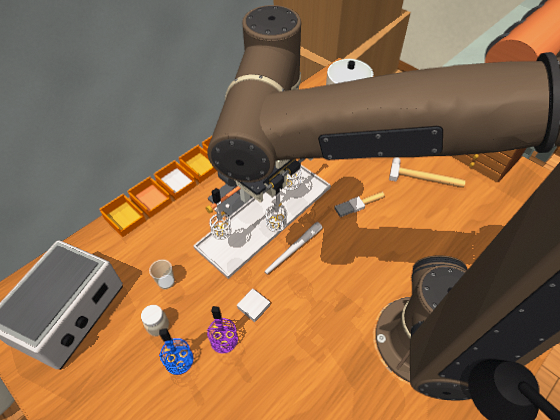

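View pics/t17.png

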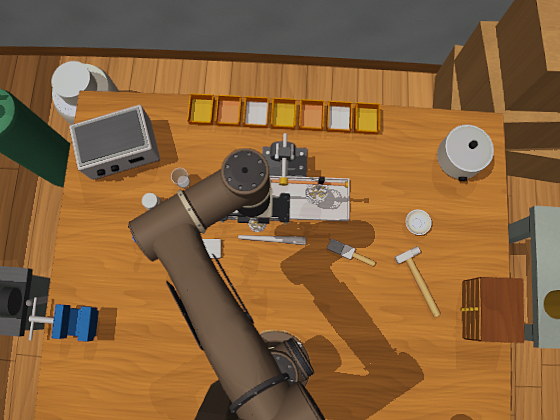

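Run:
```python
from ov2 import *
t=np.linspace(0,6.283,60)
ims=[]
for i,(X,p) in enumerate((((.4473,.0792,.2851),0),((.4473,.0792,.2831),.08))):
    R=Ro.from_euler('z',1.6,degrees=True)*Ro.from_euler('y',p); X=np.array(X)
    cir=[R.apply(np.c_[.028*np.cos(t),.028*np.sin(t),0*t-.121+h])+X for h in(0,.045)]
    outl('s17','side',X,R,255,170,35,65,8,'tmp',[(c,(0,0,255)) for c in cir]); a=cv2.imread('pics/tmp.png')
    ims+= [a] if i==0 else [a[:,280:]]
cv2.imwrite('pics/o17.png',cv2.resize(np.hstack(ims),None,fx=.95,fy=.95))
```

```text
(no output)
```

View pics/o17.png

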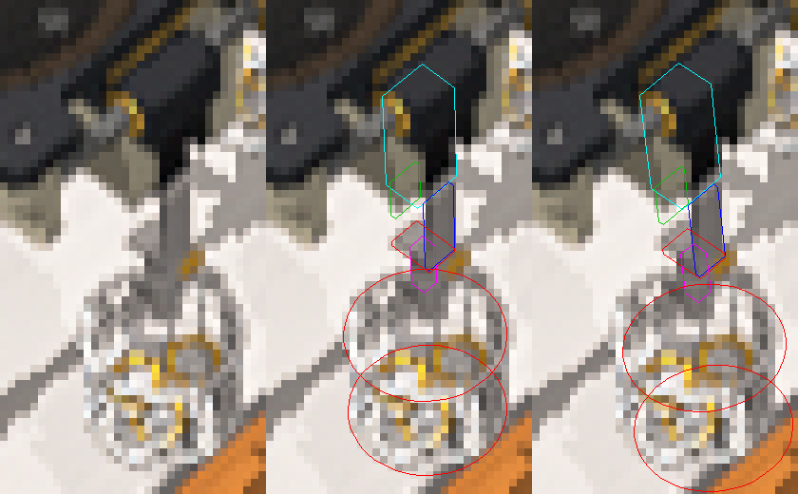

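```bash
python3 -m inch '0 0 0 -0.035 0 0 0.1; 0 0 0 -0.034 0 0 0.1; -0.02 -0.001 0.01 0 0 0 0.1; -0.025 -0.001 0.01 0 0 0 0.1; -0.025 -0.001 0.01 0 0 0 0.1; -0.015 -0.001 0.008 0 0 0 0.1; 0 0 0 0 0 0 0.1; 0 0 0 0 0 0 0.1; 0 0 0 0 0 0 0.1'
python3 - <<'E'
from ov2 import *
st(); cap('side','s18');cap('top','t18');st()
T,R=pose(); X=T+R.apply([0,0,.022]); Rb=R*Ro.from_euler('xyz',[180,0,180],degrees=True)
print(X.round(4),Rb.as_euler('xyz',degrees=True).round(2))
bar=[np.array([(.577,-.196,.2064+o),(.567,.198,.2335+o)]) for o in(-.005,.005)]
outl('s18','side',X,Rb,225,150,50,60,8,'o18',[(c,(0,0,255)) for c in bar])
d=np.array([.5485,.073,.266])-T; print(R.inv().apply(d).round(4))
E
```

```text
time_s: 28.48
tcp_pos: [0.5321, 0.0805, 0.269]
eef_rot: [176.1, -0.0, -178.3]
contact_force: [-0.5, 0.0, -1.1]
gripper_width: 0.0183
28.48 [0.5321 0.0805 0.269 ] [ 1.7607e+02 -1.0000e-02 -1.7825e+02] F [-0.46  0.02 -1.11] M [-0.32   0.022  0.009] w 0.0183 j [  26.8    5.9  -11.5   -3.8  -70.9 -113.9]
28.58 [0.532  0.081  0.2697] [ 1.7603e+02  8.0000e-02 -1.7821e+02] F [ 0.09  0.2  -1.65] M [-0.282  0.024 -0.033] w 0.0181 j [  26.8    5.8  -11.5   -3.8  -70.9 -113.9]
[0.532  0.0825 0.2478] [ 3.97 -0.08  1.79]
[-0.0162 -0.0087  0.0032]
```

View pics/o18.png

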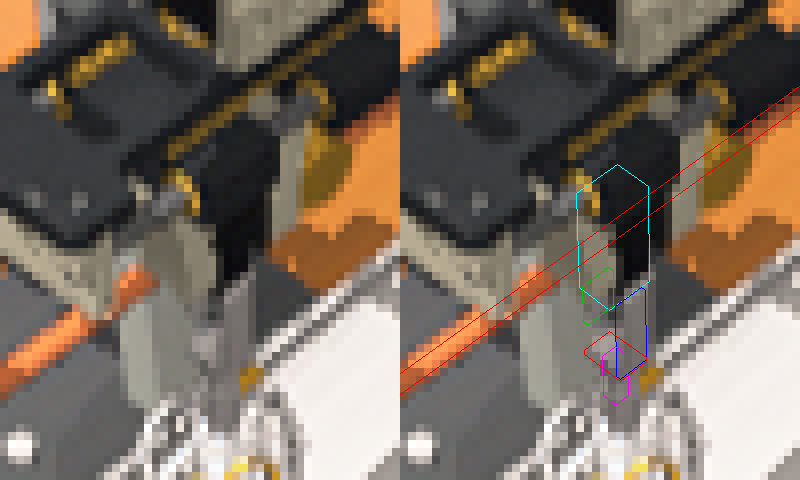

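```bash
python3 -m inch '-0.005 -0.003 0.0015 0 0 0 0.1; -0.006 -0.003 0.0015 0 0 0 0.1; -0.0052 -0.0027 0.0015 0 0 0 0.1; 0 0 0 0 0 0 0.1; 0 0 0 0 0 0 0.1';  python3 - <<'E'
from ov2 import *
st(); cap('side','s19');st()
T,R=pose(); X=T+R.apply([0,0,.0205]); Rb=R*Ro.from_euler('xyz',[180,0,180],degrees=True)
print(X.round(4),Rb.as_euler('xyz',degrees=True).round(2))
bar=[np.array([(.577,-.196,.2064+o),(.567,.198,.2335+o)]) for o in(-.005,.005)]
outl('s19','side',X,Rb,225,150,50,60,8,'o19',[(c,(0,0,255)) for c in bar])
E
```

```text
time_s: 29.0
tcp_pos: [0.549, 0.0732, 0.2635]
eef_rot: [176.1, -0.0, -178.2]
contact_force: [-0.3, 0.3, -1.3]
gripper_width: 0.0181
29.0 [0.549  0.0732 0.2635] [ 1.7607e+02 -2.0000e-02 -1.7823e+02] F [-0.34  0.28 -1.26] M [-0.242 -0.104 -0.036] w 0.0181 j [  25.2    7.7  -10.2   -3.8  -70.6 -112.2]
29.05 [0.5488 0.0733 0.2636] [ 1.7606e+02 -1.0000e-02 -1.7822e+02] F [-0.78  0.01 -1.12] M [-0.283 -0.032  0.014] w 0.0176 j [  25.2    7.7  -10.2   -3.8  -70.6 -112.2]
[0.5488 0.0747 0.2431] [3.94 0.01 1.78]
```

View pics/o19.png

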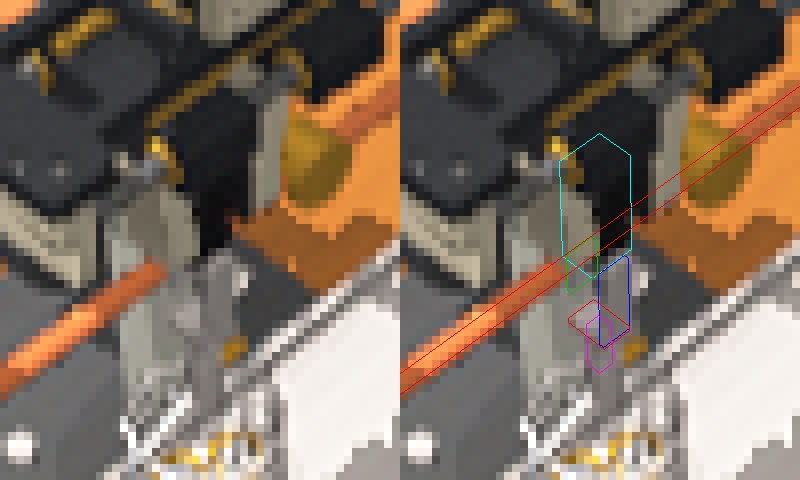

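```bash
python3 -m inch '-0.003 0 -0.0005 0 0 0 0.1; -0.003 0 0 0 0 0 0.1; 0 0 0 0 0 0 0.1;0 0 0 0 0 0 0.1' && python3 -m inch '-0.003 0 0 0 0 0 0.1; -0.003 0 0 0 0 0 0.1; 0 0 0 0 0 0 0.1;0 0 0 0 0 0 0.1'; python3 -m inch '-0.003 0 0 0 0 0 0.1; -0.002 0 0 0 0 0 0.1; 0 0 0 0 0 0 0.1;0 0 0 0 0 0 0.1'
python3 - <<'E'
from ov2 import *
st(); cap('side','s20');st()
T,R=pose(); X=T+R.apply([0,0,.0205]); Rb=R*Ro.from_euler('xyz',[180,0,180],degrees=True)
print(X.round(4),Rb.as_euler('xyz',degrees=True).round(2))
bar=[np.array([(.577,-.196,.2064+o),(.567,.198,.2335+o)]) for o in(-.005,.005)]
outl('s20','side',X,Rb,225,150,50,60,8,'o20',[(c,(0,0,255)) for c in bar])
E
```

```text
time_s: 29.38
tcp_pos: [0.5549, 0.0737, 0.2643]
eef_rot: [176.1, 0.0, -178.2]
contact_force: [-0.4, -0.4, -1.7]
gripper_width: 0.018
time_s: 29.72
tcp_pos: [0.5609, 0.0738, 0.2642]
eef_rot: [176.1, 0.0, -178.2]
contact_force: [-0.5, 0.7, -0.6]
gripper_width: 0.0179
time_s: 30.05
tcp_pos: [0.5659, 0.0739, 0.2643]
eef_rot: [176.1, 0.0, -178.2]
contact_force: [-0.4, 0.1, -1.4]
gripper_width: 0.018
30.05 [0.5659 0.0739 0.2643] [ 1.7606e+02  1.0000e-02 -1.7820e+02] F [-0.42  0.11 -1.39] M [-0.285 -0.062 -0.065] w 0.018 j [  24.5    9.3   -8.1   -3.8  -71.1 -111.5]
30.1 [0.5658 0.0739 0.2643] [ 1.7605e+02  1.0000e-02 -1.7820e+02] F [ 0.18  0.21 -1.58] M [-0.237  0.001  0.036] w 0.0176 j [  24.5    9.3   -8.2   -3.8  -71.1 -111.5]
[0.5657 0.0753 0.2438] [ 3.95 -0.01  1.8 ]
```

View pics/o20.png

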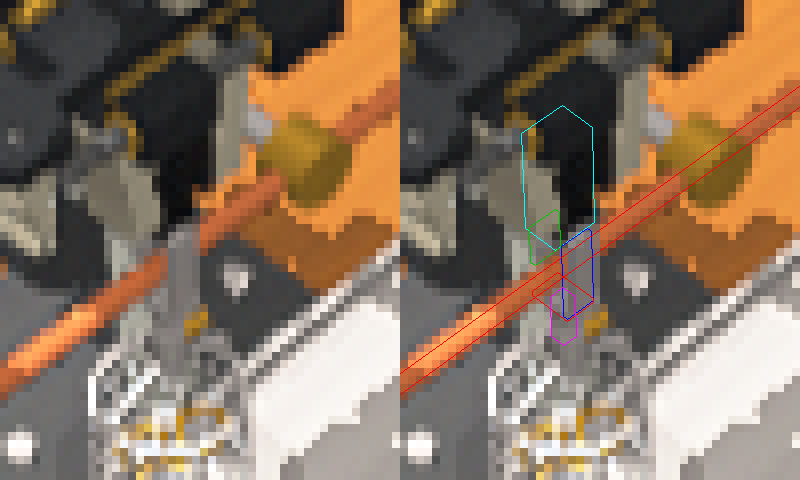

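```bash
python3 -m inch '-0.002 0 0 0 0 0 0.1; -0.002 0 0 0 0 0 0.1; 0 0 0 0 0 0 0.1; 0 0 0 0 0 0 0.1'; python3 -m inch '-0.0015 0 0 0 0 0 0.1; 0 0 0 0 0 0 0.1; 0 0 0 0 0 0 0.1'; python3 -m inch '-0.0015 0 0 0 0 0 0.1; 0 0 0 0 0 0 0.1; 0 0 0 0 0 0 0.1'
```

```text
time_s: 30.43
tcp_pos: [0.5699, 0.0741, 0.2643]
eef_rot: [176.1, 0.0, -178.2]
contact_force: [-0.7, -0.4, -1.6]
gripper_width: 0.0179
time_s: 30.68
tcp_pos: [0.5713, 0.0741, 0.2643]
eef_rot: [176.1, 0.0, -178.2]
contact_force: [0.1, -0.2, -1.3]
gripper_width: 0.0178
time_s: 30.93
tcp_pos: [0.5726, 0.0741, 0.2642]
eef_rot: [176.1, -0.0, -178.2]
contact_force: [-1.7, 0.2, -1.8]
gripper_width: 0.0181
```

```bash
python3 -m inch '0.0018 0 0 0 0 0 0.1; 0 -0.0002 0.003 0 0 0 0.1; 0 -0.0002 0.003 0 0 0 0.1; 0 -0.0002 0.003 0 0 0 0.1; 0 -0.0002 0.003 0 0 0 0.1; 0 0 0 0 0 0 0.1; 0 0 0 0 0 0 0.1'; python3 -m inch '0 -0.0001 0.002 0 0 0 0.1; 0 -0.0001 0.002 0 0 0 0.1; 0 0 0 0 0 0 0.1; 0 0 0 0 0 0 0.1'
```

```text
time_s: 31.52
tcp_pos: [0.5709, 0.0741, 0.252]
eef_rot: [176.1, -0.0, -178.2]
contact_force: [-0.6, -0.3, -1.4]
gripper_width: 0.0178
time_s: 31.85
tcp_pos: [0.5709, 0.0742, 0.2482]
eef_rot: [176.1, 0.0, -178.2]
contact_force: [0.6, 0.1, -1.2]
gripper_width: 0.0178
```

```bash
python3 -m inch '0 0 0.001 0 0 0 0.1; 0 0 0.001 0 0 0 0.1; 0 0 0 0 0 0 0.1; 0 0 0 0 0 0 0.1'; python3 -m inch '0 0 0.001 0.011 0 0 0.1; 0 0 0.001 0.011 0 0 0.1; 0 0 0 0 0 0 0.1; 0 0 0 0 0 0 0.1';  python3 -m inch '0 0 0.001 0.011 0 0 0.1; 0 0 0.001 0.011 0 0 0.1; 0 0 0 0 0 0 0.1; 0 0 0 0 0 0 0.1'
python3 - <<'E'
from ov2 import *
st(); cap('side','s21');st()
T,R=pose(); X=T+R.apply([0,0,.0205]); Rb=R*Ro.from_euler('xyz',[180,0,180],degrees=True)
print(X.round(4))
bar=[np.array([(.577,-.196,.22+o),(.567,.198,.22+o)]) for o in(-.005,.005)]
outl('s21','side',X,Rb,205,120,75,90,5,'o21',[(c,(0,0,255)) for c in bar])
E
```

```text
time_s: 32.18
tcp_pos: [0.571, 0.0744, 0.2463]
eef_rot: [176.1, 0.0, -178.2]
contact_force: [-0.2, 0.8, -1.9]
gripper_width: 0.0179
time_s: 32.52
tcp_pos: [0.5708, 0.0747, 0.2441]
eef_rot: [177.3, -0.0, -178.2]
contact_force: [-0.7, -0.6, -1.5]
gripper_width: 0.018
time_s: 32.85
tcp_pos: [0.5709, 0.0747, 0.2422]
eef_rot: [178.6, 0.0, -178.2]
contact_force: [-0.7, -0.1, -0.6]
gripper_width: 0.0176
32.85 [0.5709 0.0747 0.2422] [ 1.7859e+02  1.0000e-02 -1.7817e+02] F [-0.67 -0.1  -0.61] M [-0.027  0.123 -0.001] w 0.0176 j [  26.    10.6  -10.3   -1.4  -68.5 -113.7]
32.9 [0.5709 0.0747 0.2423] [ 1.7858e+02  1.0000e-02 -1.7817e+02] F [-0.29  0.9  -0.68] M [0.112 0.141 0.011] w 0.0179 j [  26.    10.6  -10.3   -1.4  -68.5 -113.7]
[0.5709 0.0752 0.2218]
```

View pics/o21.png

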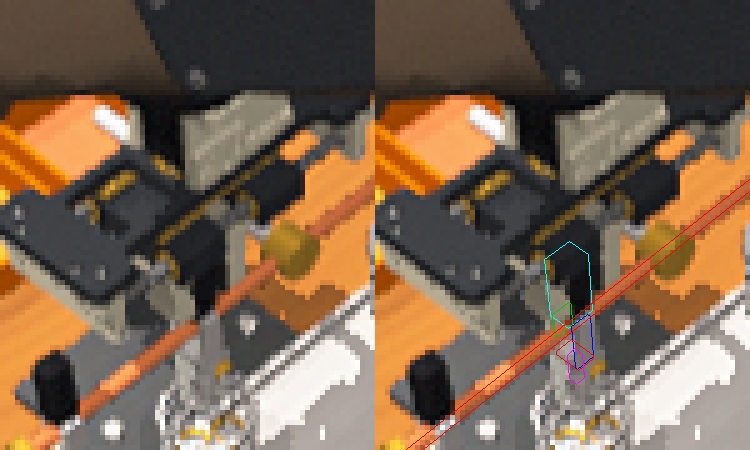

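```bash
python3 -m inch '0 0 0.001 0.011 0 0 0.1; 0 0 0.0005 0.011 0 0 0.1; 0 0 0 0 0 0 0.1; 0 0 0 0 0 0 0.1'; python3 -m inch '0 0 0 0 0 0 0.1'; python3 -m inch '0 0 0.001 0.004 0 0 0.1; 0 0 0 0 0 0 0.1; 0 0 0 0 0 0 0.1'; python3 -m inch '0 0 0 0 0 0 0.1';  python3 - <<'E'
from zoom import *
st(); cap('side','s22');zoom('s22',195,115,130,115,'z22',6);st()
E
```

```text
time_s: 33.23
tcp_pos: [0.5711, 0.0747, 0.2408]
eef_rot: [179.9, 0.0, -178.2]
contact_force: [0.3, 0.3, 0.3]
gripper_width: 0.0177
time_s: 33.32
tcp_pos: [0.5711, 0.0747, 0.2409]
eef_rot: [179.8, 0.0, -178.2]
contact_force: [0.6, -0.2, 0.3]
gripper_width: 0.0179
time_s: 33.57
tcp_pos: [0.5711, 0.0746, 0.2399]
eef_rot: [-179.9, 0.0, -178.2]
contact_force: [-0.3, 0.5, 0.8]
gripper_width: 0.0177
time_s: 33.65
tcp_pos: [0.5711, 0.0746, 0.2399]
eef_rot: [-179.9, 0.0, -178.2]
contact_force: [0.1, 1.5, 0.2]
gripper_width: 0.0179
33.65 [0.5711 0.0746 0.2399] [-1.7994e+02  3.0000e-02 -1.7819e+02] F [0.13 1.5  0.19] M [ 0.261 -0.044  0.028] w 0.0179 j [ 2.690e+01  1.080e+01 -1.100e+01  1.000e-01 -6.820e+01 -1.152e+02]
33.7 [0.5711 0.0746 0.2399] [-1.7994e+02  3.0000e-02 -1.7819e+02] F [0.1  0.19 1.78] M [ 0.328 -0.09  -0.003] w 0.018 j [ 2.690e+01  1.080e+01 -1.100e+01  1.000e-01 -6.820e+01 -1.152e+02]
```

View pics/z22.png

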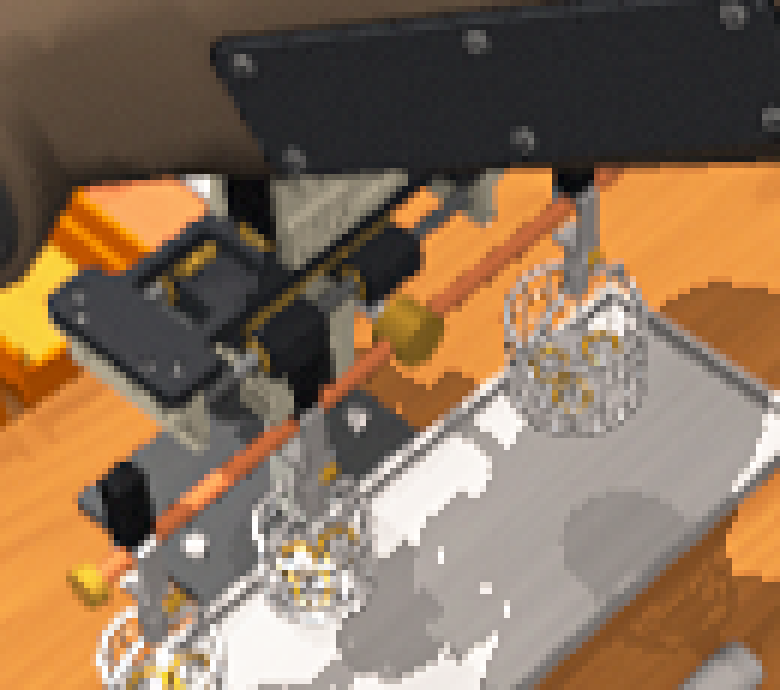

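```bash
python3 -m inch '0 0 -0.0012 0 0 0 0.1; 0 0 0 0 0 0 0.1; 0 0 0 0 0 0 0.1'; python3 -m inch '0 0 0 0 0 0 0.1'
python3 - <<'E'
from zoom import *
st();cap('side','s23');zoom('s23',195,180,60,50,'z23',11);st()
for l in(-.04,-.02,0,.02,.04):
    R=Ro.from_euler('z',1.5,degrees=True)*Ro.from_euler('x',-l)
    print(l,((proj('side',R.apply([0,.196,0])+np.array([.5732,.0015,.22]))[0]-[195,180]+.5)*11).round(1))
E
```

```text
time_s: 33.95
tcp_pos: [0.5707, 0.0744, 0.241]
eef_rot: [-179.9, -0.0, -178.2]
contact_force: [-1.0, 1.0, 0.4]
gripper_width: 0.0181
time_s: 34.03
tcp_pos: [0.5707, 0.0745, 0.2409]
eef_rot: [-179.9, -0.0, -178.2]
contact_force: [-1.2, 0.4, 0.5]
gripper_width: 0.0176
34.03 [0.5707 0.0745 0.2409] [-1.7993e+02 -1.0000e-02 -1.7820e+02] F [-1.18  0.36  0.47] M [0.042 0.337 0.004] w 0.0176 j [ 2.690e+01  1.070e+01 -1.090e+01  1.000e-01 -6.840e+01 -1.152e+02]
34.08 [0.5708 0.0745 0.2409] [-1.7993e+02 -1.0000e-02 -1.7820e+02] F [-0.66  0.21 -0.1 ] M [-0.061  0.411 -0.029] w 0.0178 j [ 2.690e+01  1.070e+01 -1.090e+01  1.000e-01 -6.840e+01 -1.152e+02]
-0.04 [164.4 328.1]
-0.02 [166.2 338.4]
0 [168.3 348.5]
0.02 [170.7 358.3]
0.04 [173.2 367.9]
```

View pics/z23.png

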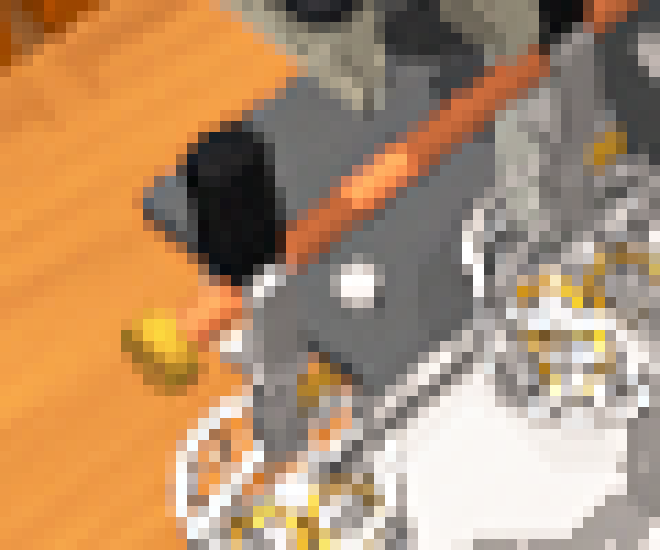

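```bash
python3 -m inch '0.0002 0 -0.0003 0 0 0 0.1; 0 0 0 0 0 0 0.21; 0 0 0 0 0 0 0.22; 0 0 0 0 0 0 0.24; 0 0 0 0 0 0 0.27; 0 0 0 0 0 0 0.3; 0 0 0 0 0 0 0.35; 0 0 0 0 0 0 0.4; 0 0 0 0 0 0 0.4' 10; python3 -m inch '0 0 -0.01 0 0 0 0.42; 0 0 -0.01 0 0 0 0.42; 0 0 -0.015 0 0 0 0.42; 0 0 -0.02 0 0 0 0.42; 0 0 -0.025 0 0 0 0.42; 0 0 -0.02 0 0 0 0.42; 0 0 0 0 0 0 0.42'
python3 - <<'E'
from zoom import *
st();cap('side','s24');cap('top','t24');zoom('s24',195,115,130,115,'z24',6)
E
```

```text
time_s: 34.83
tcp_pos: [0.5708, 0.0746, 0.2413]
eef_rot: [-179.9, 0.0, -178.2]
contact_force: [-0.2, -0.1, -0.1]
gripper_width: 0.0344
time_s: 35.42
tcp_pos: [0.5726, 0.0748, 0.3476]
eef_rot: [180.0, 0.5, -178.2]
contact_force: [0.6, -1.3, -0.4]
gripper_width: 0.0369
35.42 [0.5726 0.0748 0.3476] [ 179.97    0.49 -178.18] F [ 0.56 -1.28 -0.41] M [-0.006 -0.069 -0.036] w 0.0369 j [  27.     7.9   -0.7    0.2  -80.9 -115.2]
```

View pics/z24.png

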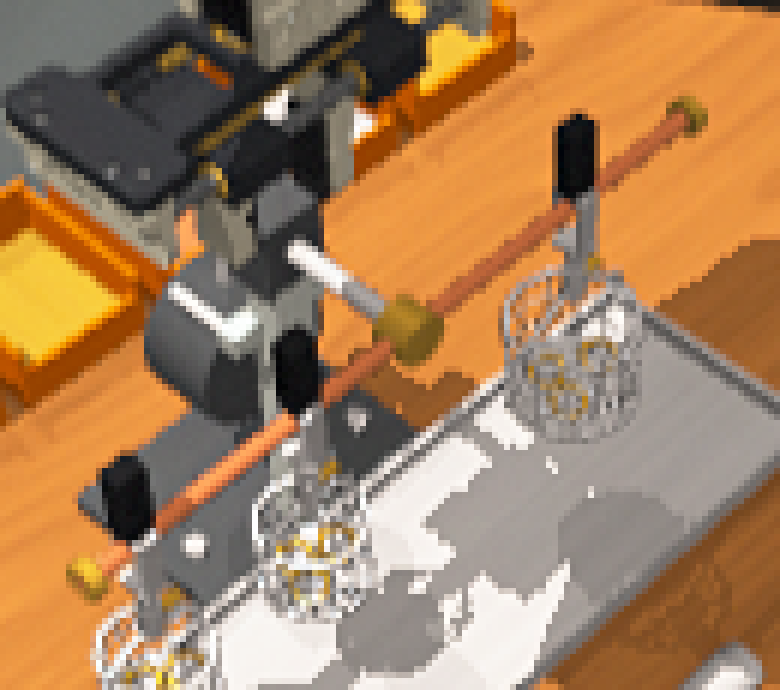

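```bash
cat >> lean.py <<'E'
def collars(f,gl,gr):
    im=cv2.imread('pics/'+f+'.png').astype(int); out=[]
    for g in(gl,gr):
        x,y=int(g[0]),int(g[1]); p=im[y-7:y+8,x-7:x+8]
        b,gg,r_=p[...,0],p[...,1],p[...,2]
        m=(gg>.62*r_)&(b<.55*gg)&(r_>70)
        n,l,s,c=cv2.connectedComponentsWithStats(m.astype(np.uint8)); k=1+np.argmax(s[1:,4])
        out.append(c[k]+[x-7,y-7]); print(s[k],out[-1].round(2))
    return out
E
python3 - <<'E'
from lean import *
Z=lambda u,v,k,x,y:(x+u/k-.5,y+v/k-.5)
for f,gl,gr in(('s0',(211,217),(309,126)),('s13',Z(98,542,5,190,100),Z(598,184,5,190,100)),('s24',Z(88,578,6,195,115),Z(688,115,6,195,115))):
    print(f); lean(*collars(f,gl,gr))
E
```

```text
s0
[ 4  4  8  8 38] [211.18 217.34]
[ 4  3  7  9 32] [309.59 125.88]
lean [ 0.1473  0.0013 -0.0005] [ 0.5  -0.07 -0.55  0.19]
s13
[  0   0  14  15 154] [206.9  207.86]
[  0   0  15  15 170] [310.15 135.85]
lean [-0.0649  0.0029  0.0001] [ 1.6   0.15 -1.88  0.15]
s24
[  0   0  14  15 161] [207.06 210.15]
[  0   0  15  15 151] [309.54 131.91]
lean [-0.0001  0.0061 -0.0006] [ 1.41  0.05 -1.62  0.25]
```

```bash
python3 -m inch '0 0 0 0 0 0 0.42;0 0 0 0 0 0 0.42;0 0 0 0 0 0 0.42;0 0 0 0 0 0 0.42;0 0 0 0 0 0 0.42;0 0 0 0 0 0 0.42' >/dev/null
python3 - <<'E'
from lean import *
cap('side','s25')
a=cv2.imread('pics/s24.png');b=cv2.imread('pics/s25.png')
f=lambda im,x,y: cv2.resize(im[y:y+16,x:x+16],None,fx=18,fy=18,interpolation=0)
cv2.imwrite('pics/z25.png',np.vstack([np.hstack([f(a,202,203),f(a,302,126)]),np.hstack([f(b,202,203),f(b,302,126)])]))
Z=lambda u,v,k,x,y:(x+u/k-.5,y+v/k-.5)
lean(Z(88,578,6,195,115),Z(688,115,6,195,115))
for l in(-.02,-.01,0,.01,.02):
    R=Ro.from_euler('z',1.5,degrees=True)*Ro.from_euler('x',-l)
    o=[]
    for s,og in((.196,[202,203]),(-.196,[302,126])): o.append(((proj('side',R.apply([0,s,0])+np.array([.5732,.0015,.22]))[0]-og+.5)*18).round(0))
    print(l,*o)
E
```

```text
lean [-0.0128  0.0012  0.0001] [ 0.19  0.01 -0.22  0.03]
-0.02 [146. 140.] [138. 151.]
-0.01 [148. 148.] [139. 142.]
0 [149. 156.] [139. 133.]
0.01 [151. 164.] [140. 124.]
0.02 [153. 172.] [140. 116.]
```

View pics/z25.png

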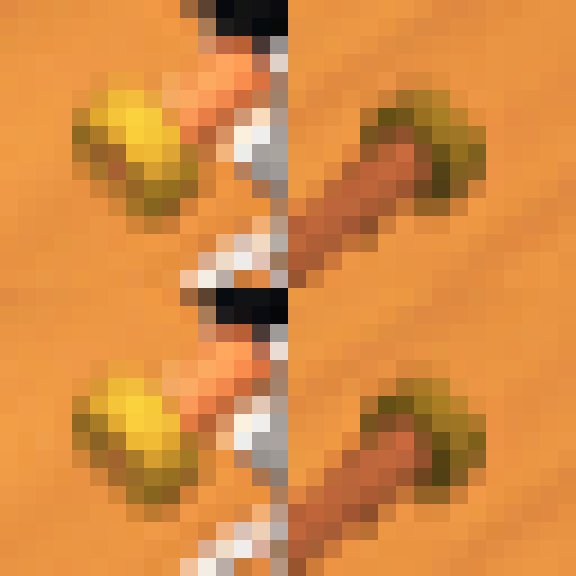

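```bash
python3 -m inch '0 0 0.02 0 0 0 0.42; 0 0 0.02 0 0 0 0.42; 0 0 0.02 0 0 0 0.42; 0 0 0 0 0 0 0.42; 0 0 0 0 0 0 0.42';python3 - <<'E'
from h import *
st();plan((.5708,.0746,.2413),-178.2)
E
```

```text
time_s: 36.48
tcp_pos: [0.5705, 0.0744, 0.281]
eef_rot: [-179.9, -0.1, -178.2]
contact_force: [1.0, -0.2, 0.7]
gripper_width: 0.0369
36.48 [0.5705 0.0744 0.281 ] [-1.7987e+02 -8.0000e-02 -1.7819e+02] F [ 0.98 -0.15  0.74] M [ 0.013 -0.088  0.02 ] w 0.0369 j [ 2.700e+01  9.500e+00 -7.300e+00  1.000e-01 -7.340e+01 -1.152e+02]
NOW [0.5705 0.0744 0.281 ] [-1.7987e+02 -8.0000e-02 -1.7819e+02] tool-frame d [-0.0004  0.0003  0.0397] rot [-0.0023 -0.0014  0.0002] d after rot [-0.0003  0.0002  0.0397] rows>= 1.0
```

```bash
python3 -m inch '0 0 0.008 0 0 0 0.42; 0 0 0.008 0 0 0 0.42; 0 0 0.008 0 0 0 0.42; 0 0 0.008 0 0 0 0.42; 0 0 0.0065 0 0 0 0.42; 0 0 0 0 0 0 0.42; 0 0 0 0 0 0 0.42; 0 0 0 0 0 0 0.42';python3 - <<'E'
from h import *
st()
E
```

```text
time_s: 37.15
tcp_pos: [0.571, 0.0746, 0.2431]
eef_rot: [-179.9, 0.0, -178.2]
contact_force: [-0.3, 0.2, 0.5]
gripper_width: 0.0367
37.15 [0.571  0.0746 0.2431] [-1.7993e+02  4.0000e-02 -1.7818e+02] F [-0.29  0.17  0.46] M [-0.003 -0.013 -0.013] w 0.0367 j [ 2.700e+01  1.060e+01 -1.080e+01  1.000e-01 -6.860e+01 -1.152e+02]
```

```bash
python3 -m inch '0 0 0 0 0 0 0.3; 0 0 0 0 0 0 0.26; 0 0 0 0 0 0 0.23; 0 0 0 0 0 0 0.22; 0 0 0 0 0 0 0.21; 0 0 0 0 0 0 0.2; 0 0 0 0 0 0 0.19; 0 0 0 0 0 0 0.18; 0 0 0 0 0 0 0.17' 5;python3 -m inch '0 0 0 0 0 0 0.16;0 0 0 0 0 0 0.15'
python3 - <<'E'
from h import *
st()
E
```

```text
time_s: 37.9
tcp_pos: [0.5708, 0.0746, 0.2429]
eef_rot: [-179.9, 0.0, -178.2]
contact_force: [0.3, 0.5, 0.8]
gripper_width: 0.0182
time_s: 38.07
tcp_pos: [0.5708, 0.0746, 0.2428]
eef_rot: [-179.9, 0.0, -178.2]
contact_force: [0.4, -0.4, -0.2]
gripper_width: 0.0179
38.07 [0.5708 0.0746 0.2428] [-1.7993e+02  2.0000e-02 -1.7819e+02] F [ 0.37 -0.35 -0.16] M [-0.164 -0.096 -0.011] w 0.0179 j [ 2.700e+01  1.060e+01 -1.080e+01  1.000e-01 -6.860e+01 -1.152e+02]
```

```bash
python3 -m inch '0 0.001 0 0 0 0 0.15; 0 0.002 0.0001 0 0 0 0.15; 0 0.002 0.0001 0 0 0 0.15; 0 0.002 0.0001 0 0 0 0.15; 0 0.002 0.0002 0 0 0 0.15; 0 0.002 0.0002 0 0 0 0.15; 0 0.002 0.0001 0 0 0 0.15; 0 0.002 0.0002 0 0 0 0.15; 0 0.001 0 0 0 0 0.15; 0 0.001 0 0 0 0 0.15; 0 0 0 0 0 0 0.15; 0 0 0 0 0 0 0.15; 0 0 0 0 0 0 0.15';python3 -m inch '0 0 0 0 0 0 0.15'
python3 - <<'E'
from zoom import *
st();cap('side','s26');zoom('s26',195,115,130,115,'z26',6);st()
E
```

```text
time_s: 39.15
tcp_pos: [0.5702, 0.0918, 0.2418]
eef_rot: [-180.0, 0.0, -178.2]
contact_force: [-0.1, 0.1, -0.1]
gripper_width: 0.018
time_s: 39.23
tcp_pos: [0.5703, 0.0918, 0.2418]
eef_rot: [-180.0, 0.0, -178.2]
contact_force: [-0.3, 1.6, 0.3]
gripper_width: 0.0179
39.23 [0.5703 0.0918 0.2418] [-1.7996e+02  3.0000e-02 -1.7819e+02] F [-0.28  1.56  0.32] M [ 0.328  0.177 -0.   ] w 0.0179 j [  28.6   10.9  -10.6    0.   -68.5 -116.8]
39.28 [0.5703 0.0918 0.2418] [-1.7996e+02  2.0000e-02 -1.7819e+02] F [ 0.09  1.39 -0.39] M [ 0.394  0.227 -0.041] w 0.0178 j [ 2.860e+01  1.090e+01 -1.060e+01  1.000e-01 -6.850e+01 -1.168e+02]
```

View pics/z26.png

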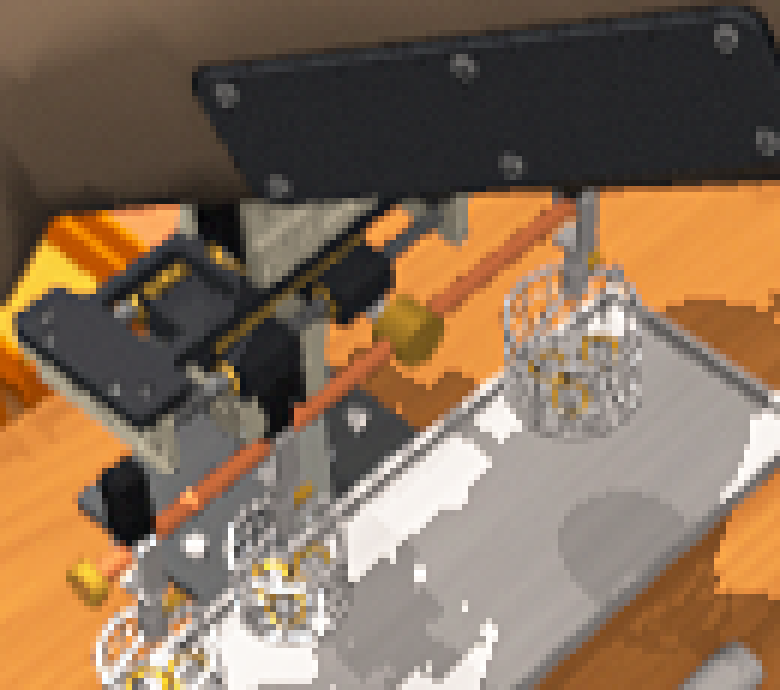

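```bash
python3 -m inch '0 0.0003 0 0 0 0 0.15; 0 0 0 0 0 0 0.2; 0 0 0 0 0 0 0.21; 0 0 0 0 0 0 0.22; 0 0 0 0 0 0 0.24; 0 0 0 0 0 0 0.27; 0 0 0 0 0 0 0.3; 0 0 0 0 0 0 0.35; 0 0 0 0 0 0 0.4; 0 0 0 0 0 0 0.4'; python3 -m inch '0 0 -0.01 0 0 0 0.4; 0 0 -0.01 0 0 0 0.4; 0 0 -0.015 0 0 0 0.4; 0 0 -0.02 0 0 0 0.4; 0 0 -0.025 0 0 0 0.4; 0 0 -0.02 0 0 0 0.4; 0 0 0 0 0 0 0.4'
python3 - <<'E'
from lean import *
st()
def z(n):
    cap('side',n); b=cv2.imread('pics/'+n+'.png')
    f=lambda im,x,y: cv2.resize(im[y:y+16,x:x+16],None,fx=18,fy=18,interpolation=0)
    return np.hstack([f(b,202,203),f(b,302,126)])
cv2.imwrite('pics/z27.png',z('s27'))
E
```

```text
time_s: 40.12
tcp_pos: [0.5702, 0.0919, 0.2418]
eef_rot: [-179.9, 0.0, -178.2]
contact_force: [-0.2, 0.4, -0.2]
gripper_width: 0.0344
time_s: 40.7
tcp_pos: [0.5721, 0.0921, 0.3481]
eef_rot: [180.0, 0.5, -178.2]
contact_force: [0.7, -0.6, 0.7]
gripper_width: 0.0352
40.7 [0.5721 0.0921 0.3481] [ 179.96    0.49 -178.17] F [ 0.74 -0.57  0.73] M [-0.022 -0.035 -0.035] w 0.0352 j [  28.6    8.1   -0.4    0.2  -81.  -116.8]
```

View pics/z27.png

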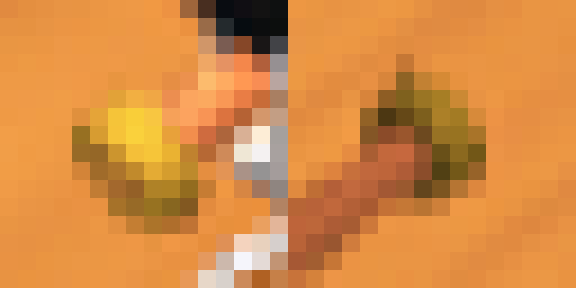

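View pics/s27.png

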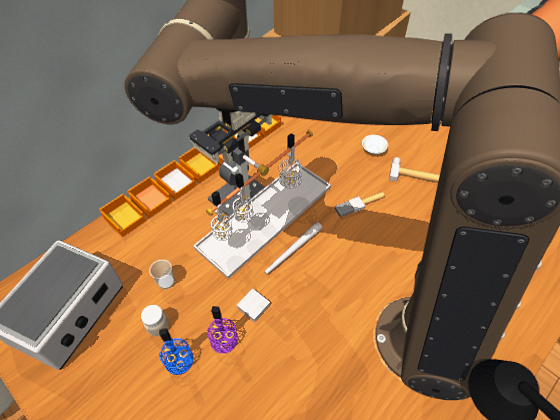

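```bash
python3 -m inch '0 0 -0.02 0 0 0 0.4;0 0 0 0 0 0 0.4;0 0 0 0 0 0 0.4;0 0 0 0 0 0 0.4;0 0 0 0 0 0 0.4;0 0 0 0 0 0 0.4;0 0 0 0 0 0 0.4;0 0 0 0 0 0 0.4;0 0 0 0 0 0 0.4;0 0 0 0 0 0 0.4;0 0 0 0 0 0 0.4;0 0 0 0 0 0 0.4'
python3 - <<'E'
from lean import *
cap('side','s28'); cap('top','t28')
a=cv2.imread('pics/s27.png').astype(int);b=cv2.imread('pics/s28.png').astype(int)
print('motion between frames', np.abs(a-b)[110:260,190:330].max(), (np.abs(a-b).max(2)>25)[160:260,190:330].sum())
# render-match lean: project bar axis line, measure orange-bar centreline from pixels between features
im=b
hsv=cv2.cvtColor(cv2.imread('pics/s28.png'),cv2.COLOR_BGR2HSV).astype(int)
def edge(c):  # bar row centre in a column: copper hue vs wood
    pass
W={}
for n in('s0','s13','s24','s27','s28'):
    i=cv2.imread('pics/'+n+'.png').astype(float)
    W[n]=i
# diff centroid of collars vs background taken from s0 (bar elsewhere)
for n in('s13','s24','s27','s28'):
    out=[]
    for (x0,y0,w,h) in((205,200,8,18),(309,126,6,16)):
        p=W[n][y0:y0+h,x0:x0+w]; bg=np.median(W[n][y0-2:y0+h+2,x0-6:x0+w+6].reshape(-1,3),0)
        bg=np.array([67,140,230.]) if False else bg
        d=np.linalg.norm(p-bg,axis=2); d[d<60]=0
        yy,xx=np.mgrid[0:h,0:w]; out.append((x0+(d*xx).sum()/d.sum(),y0+(d*yy).sum()/d.sum()))
    print(n,np.round(out,2)); lean(*out)
E
```

```text
time_s: 41.75
tcp_pos: [0.5702, 0.092, 0.3618]
eef_rot: [-179.9, 0.0, -178.2]
contact_force: [0.2, 0.7, 1.1]
gripper_width: 0.035
motion between frames 245 287
s13 [[210.19 206.96]
 [309.96 131.75]]
lean [-0.0249  0.0069 -0.0091] [ 0.36  0.02 -0.41  0.05]
s24 [[209.9  206.77]
 [310.11 134.48]]
lean [-0.0583  0.0034 -0.0062] [ 0.42  0.04 -0.49  0.04]
s27 [[209.99 206.96]
 [310.14 133.85]]
lean [-0.0494  0.004  -0.0068] [ 0.42  0.04 -0.49  0.04]
s28 [[209.97 206.98]
 [310.15 133.91]]
lean [-0.0499  0.0038 -0.0066] [ 0.43  0.04 -0.5   0.05]
```

View pics/t28.png

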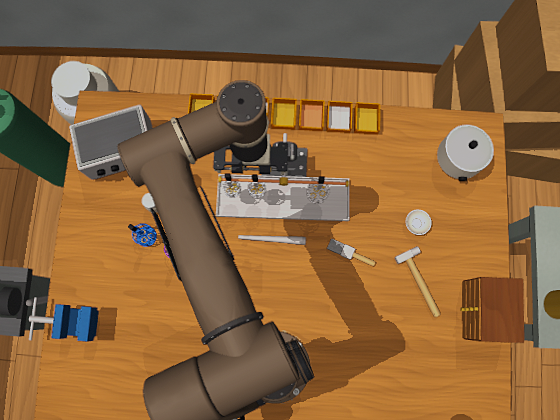

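Run:
```python
from lean import *
def cc(n,x0,y0,w=22,h=24):
    p=cv2.imread('pics/'+n+'.png')[y0:y0+h,x0:x0+w].astype(float)
    b,g,r_=p[...,0],p[...,1],p[...,2]
    wt=np.clip((g/(r_+1)-.66)/.06,0,1)*(b<.5*g)
    m=(wt>.3).astype(np.uint8); k,l,s,c=cv2.connectedComponentsWithStats(m,connectivity=8)
    i=1+np.argmax(s[1:,4]); q=wt*(l==i); ys,xs=np.nonzero(l==i)
    # bbox mid (collar disc seen as ellipse)
    return np.array([x0+(xs.min()+xs.max())/2,y0+(ys.min()+ys.max())/2]),np.array([x0+(q*np.arange(w)).sum()/q.sum(),y0+(q*np.arange(h)[:,None]).sum()/q.sum()]),s[i,4]
for n in('s0','s13','s24','s27','s28'):
    L=cc(n,199,200);R=cc(n,298,116 if n=='s0' else 124)
    print(n,L[2],R[2],L[1].round(2),R[1].round(2)); lean(L[1],R[1]); lean(L[0],R[0])
```

```text
s0 25 22 [211.48 217.31] [309.63 125.69]
lean [ 0.15    0.0013 -0.0011] [ 0.42 -0.06 -0.46  0.16]
lean [ 0.15    0.0013 -0.    ] [ 0.08 -0.01 -0.09  0.03]
s13 38 17 [208.83 208.31] [309.56 135.76]
lean [-0.0596  0.0012 -0.0011] [ 0.49  0.04 -0.57  0.05]
lean [-0.0607  0.0011 -0.0003] [ 0.12  0.01 -0.15  0.01]
s24 28 21 [209.32 210.53] [309.8  133.26]
lean [-0.0111  0.0013 -0.0014] [ 0.47  0.02 -0.55  0.07]
lean [-0.0093  0.0016  0.0004] [ 0.19  0.01 -0.22  0.03]
s27 30 19 [209.29 210.93] [309.81 132.83]
lean [-0.0024  0.0015 -0.0013] [ 0.51  0.02 -0.59  0.09]
lean [-0.0037  0.0017 -0.0005] [ 0.47  0.02 -0.54  0.08]
s28 33 18 [209.12 211.11] [309.82 132.81]
lean [-0.0007  0.0014 -0.0009] [ 0.59  0.02 -0.67  0.1 ]
lean [-0.0037  0.0017 -0.0005] [ 0.47  0.02 -0.54  0.08]
```

```bash
python3 -m inch '0 0 0 0 0 0 0.4;0 0 0 0 0 0 0.4;0 0 0 0 0 0 0.4;0 0 0 0 0 0 0.4' >/dev/null
python3 - <<'E'
from zoom import *
cap('side','s29'); zoom('s29',195,120,130,115,'z29',6)
a=cv2.imread('pics/s28.png').astype(int);b=cv2.imread('pics/s29.png').astype(int)
d=np.abs(a-b).max(2)[110:260,190:330];print(d.max(),(d>25).sum());st()
E
```

```text
86 12
42.23 [0.5702 0.092  0.3618] [-1.7994e+02  2.0000e-02 -1.7819e+02] F [ 0.33 -0.49  0.35] M [ 0.005 -0.003 -0.03 ] w 0.0352 j [ 2.860e+01  8.100e+00  1.300e+00  1.000e-01 -8.320e+01 -1.168e+02]
```

View pics/z29.png

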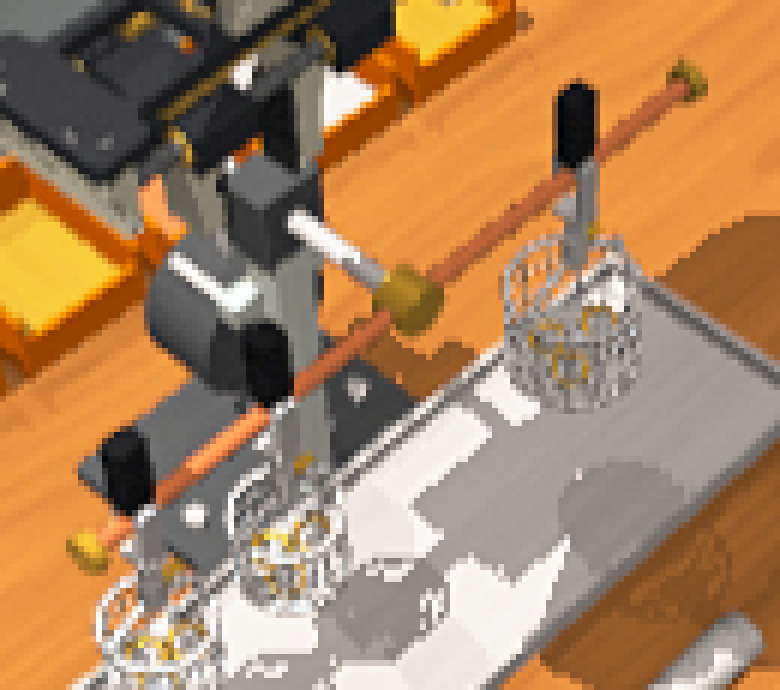

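```bash
python3 -m inch '0 0 0 0 0 0 0.4;0 0 0 0 0 0 0.4;0 0 0 0 0 0 0.4;0 0 0 0 0 0 0.4;0 0 0 0 0 0 0.4;0 0 0 0 0 0 0.4;0 0 0 0 0 0 0.4;0 0 0 0 0 0 0.4;0 0 0 0 0 0 0.4;0 0 0 0 0 0 0.4;0 0 0 0 0 0 0.4;0 0 0 0 0 0 0.4;0 0 0 0 0 0 0.4;0 0 0 0 0 0 0.4' >/dev/null
python3 - <<'E'
from zoom import *
cap('side','s30')
b=cv2.imread('pics/s30.png').astype(int)
cap('side','s31');c=cv2.imread('pics/s31.png').astype(int)
for a in(cv2.imread('pics/s29.png').astype(int),c):
    d=np.abs(a-b).max(2)[110:260,190:330];print(d.max(),(d>25).sum(),(np.argwhere(d>25)+[110,190]).tolist()[:14])
E
```

```text
86 10 [[116, 320], [134, 234], [142, 225], [143, 225], [186, 243], [187, 243], [188, 242], [198, 290], [199, 290], [207, 218]]
32 1 [[205, 220]]
```

Only isolated pixels change between the last frames, so everything hangs still. I'm handing the job in.

```bash
python3 -c "
from plant import r
print(r.close_job())"
```

```text
the job is handed in; nothing more can be done
None
```

The large basket now hangs on the right half of the bar, about 112 mm from the middle. The small one hangs on the left half, about 90 mm out, inboard of the basket already there.

I lowered the large basket on and released it with the wrist force near zero. The bar then leaned about −0.065 rad, right end down. I hung the small basket at about 73 mm, which left the bar at about −0.01 rad. I then gripped it and slid it about 17 mm outward along the bar.

**Last checks:**
- **Level:** the last camera fits put the lean between 0 and −0.004 rad. The calibration is good to about 0.005 rad, so that is level as far as I can tell.
- **Stillness:** pictures over the last second or so differed only in a few isolated pixels.
- **Contact:** the open gripper stood clear above the baskets, and the force reading was only noise.
- **Time:** I handed in at about 43.5 s of the 72 s.

**What did not go smoothly:**
- My feel for the back leg of the large hook peaked at about 8 N against the bar before I backed off. For a moment before release its hook also pulled sideways on the bar with about 3 N.
- I lowered the large basket about 6 mm too far, pressing the bar with about 1 N, then raised it before letting go.
- The large basket sat tilted about 0.1 rad in the grip, so I tilted the tool to compensate.
- The small basket's turn was first misjudged, so I took four grasps to align the jaws before lifting it. It may have turned slightly on the bench meanwhile.
- My first automatic lean estimates were spoiled by background pixels. I replaced them with a better colour mask.
- I did not check the other bench items one by one at the end.

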